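Unscrew the left-hand cap of a slant-head spice mill

TASK

The spice mill is due for a clean: unscrew the black ribbed cap from its slanted grinding head, lift it off and set it down in the top steel bowl without dropping it. The cap has a left-hand thread, so it comes undone clockwise; feel that it is giving and do not screw it down any tighter, or the burrs will grind on each other. Leave the bowls standing where they are, and do not push about or knock over the stoneware jar, the tortilla press and the two glass shakers.

Things in the scene. Friction and masses are not known exactly. Their poses are not given: they have to be found in the camera images.
- mill: Countertop spice mill, heavy and fixed: dark foot 210 x 150 mm, cream motor housing, clear lidded hopper (100 mm across, top 213 mm above the counter) centred 52 mm behind the origin. Origin: centre of the underside; z up. Its slanted grinding head leans out over its front, which is its -x side. The mill stands left or right of the bowls, turned up to 25 degrees.
- head: Slanted grinding head of the mill. Origin: centre of its flat aluminium shoulder (92 mm across), 165 mm above the counter. z: the head's axis, up and out, leaning 32 degrees from vertical to the mill's front; x: up the slope to the rear. A threaded steel spigot (51 mm across the thread, 26 mm tall) stands on the shoulder. Only the cap stands above the shoulder within 60 mm of the axis.
- burr (a joint): Stroke (m) of the spring-loaded brass burr stem on top of the spigot: 0 at the start, grows outwards along the head's axis to its stop at 0.010, negative if the cap is tightened. It pushes the cap's crown outwards with about 15 N at the start, fading to 3 N at 0.010.
- cap: Loose black cap screwed on the head: round, ribbed, rigid, hollow, 62 mm across, 45 mm tall, closed crown, red stripe on crown and side, 0.12 to 0.22 kg. Origin: centre of its open lower rim; z: its axis towards the crown; x: towards the red stripe. At the start the rim is 3 mm above the shoulder, coaxial with the head, x along the head's x.
- cap_mark (a point): Point on the red stripe, 31 mm from the cap's axis, 20 mm above its rim. Three-start LEFT-HAND thread, lead 24 mm: seen looking down on the crown, CLOCKWISE loosens the cap, which rises 3.8 mm per rad. It stays as it is when let go for a regrasp. Anticlockwise it can be tightened only some 27 degrees more, then it meets a firm stop.
- spigot_top (a point): Centre of the spigot's end, 26 mm from the shoulder on the head's axis. The cap comes free about 140 degrees (2.45 rad) clockwise from its start, 9.5 mm higher: until then a pull of 6 N along the axis, beyond its weight, meets a firm stop; after that it lifts off freely along the axis. Turning takes some 0.1 to 0.3 N m at first, then less.
- bowls: Three nested stainless bowls, one loose stack of about 0.95 kg, 244 mm across the outer rim, 82 mm tall. Origin: centre of the underside; z up. The top (smallest) bowl: 180 mm across inside its rim, which is 76 mm above the counter; flat floor about 100 mm across, flaring to 140 mm across at 20 mm above the floor.
- bowl_in (a point): Centre of the top bowl's inner floor, 13 mm above the counter.
- jar: Bystander: beige stoneware jar with a wire swing-top latch, 112 mm across, 152 mm tall. Origin: centre of the underside.
- press: Bystander: aluminium tortilla press, round plates 170 mm across, 63 mm tall, its lever folded over the top. Origin: centre of the underside.
- shaker_a: Bystander: short glass shaker with a steel twist cap, 50 mm across, 88 mm tall, red filling. Origin: centre of the underside.
- shaker_b: Bystander: the same kind of shaker with a green filling. Origin: centre of the underside.
Not all that is in view belongs to the job. Several things have the shape of the cap; the one meant has the colours described above.

How it is judged:
By the outcome, as a careful person would: the job done as asked, in the order asked, and still so for the second after the job is handed in, with the robot touching nothing.
It also fails if it takes over 58 s, if anything falls off the work surface, if the arm or the gripper's body presses on something with over 40 N, if the wrist force passes 120 N, or if a joint passes its speed limit or range.

ROBOT

A 6-joint arm with a two-finger parallel gripper is mounted at the origin on the work surface. World frame = base frame: x ahead of the robot, y to its left, z up, the work surface at z = 0. Lengths are in m, angles in degrees, forces in N, time in s.
With the tool pointing down it reaches from about 0.375 to 0.975 m from the base axis. Payload 3.8 kg.
Tool frame: the origin (TCP) lies on the mounting face of the last link; the fingertips stand 166 mm ahead of it and the grasp point (between the pads) lies 147 mm ahead of it; x points along the fingers, y is the direction in which the jaws open and shut, and the axes are right-handed (so a half turn about x gives the same grasp; the last joint's range is limited). The gripper opens to 88 mm and grips with 3 to 60 N. Pads are 18 mm wide; open, the fingers measure 123 mm over their backs; the gripper's body (75 mm by 187 mm) begins 45 mm behind the grasp point.
Start: joints at [-79.406, 15.12, 91.902, -0, 72.978, -2.114], TCP at [0.148, -0.658, 0.405] pointing down, gripper open.
Joint ranges: [-150.88, 150.88], [-54.13, 125.18], [17.81, 147.31], [-75.09, 255.09], [0, 152.58], [-146.25, 146.25]. Speed limits (degrees/s): [147.25, 147.25, 180, 180, 180, 180].

INTERFACE

Orientations are given as [roll, pitch, yaw] about the fixed x, y, z axes, in that order (R = Rz(yaw) Ry(pitch) Rx(roll)).
In Python, from cell import * gives the robot as it stands.
- The arm moves only by the tool servo_tool, never from a script. Its argument "steps" is a list of rows, each an object with "dp": the shift along the tool's x, y, z normalised to -1 to 1, where 1 is 0.4 m, a list of three; "roll": the turn about the tool's x normalised to -1 to 1, where 1 is 360 degrees; "claw": the gripper command: -1 is fully open, 1 is shut, values between are in proportion. A call has 1 to 12 rows; each row shifts and turns the commanded pose from where the row before left it, along the tool's axes as they then stand; what a row does not reach is not made up. A row lasts 1/10 s, in which the tool goes at most 50 mm and 8.59 degrees, less where a joint would pass 70% of its speed; a pose out of reach is approached as far as the arm can. A call with a number of a shift or a turn outside -1 to 1 is refused whole. A call with a gripper value outside its range is refused whole. The fingers move at their own pace and stop on an object; "force" is the grip in N (left out, the last holds). Time passes only in rows, so rows that do not move let the fingers close. It gives the time, the measured TCP pose, the force and the opening at its end, in the units of the state.
- observe(): the state, without advancing time (a new reading comes with each control period).
- capture(name): name is "scene" or "top"; returns a dict with "pixels" (480x640x3 uint8, blue, green, red), "vfov" (degrees; the focal length in pixels is half the picture's height over the tangent of half this angle, whatever the lens; pixels are square), "cx", "cy" (the principal point, pixels), "dist_coeffs" ([k1, k2, p1, p2, k3] as OpenCV has them; the pictures are not rectified), "R" (3x3) and "t" (3): a world point X has camera coordinates R X + t. Camera axes: x right, y down, z forward; pixel columns grow to the right and rows downward; lengths in m; the calibration is good to about 2 mm. A picture is of the moment at which its call begins. There is no depth.
- job_done(): hands the job in, once; it reports no verdict.
Trained networks look in a picture, given as the dict that the camera call returned (one of the last four; its "shot" number tells which), for a name from the list of things; names that differ only in an ending like _2 or _b are one class to them, and where a whole thing is asked for, a point or a joint stands for the part that bears it (a point fixed in the world has none). Each returns a list of dicts, best first, with "conf" (0 to 1); they miss things now and then, are a little off and sometimes report something else, mostly with a low value. They report only what shows in the picture. A call takes as long as a camera call. They do not tell look-alikes from the thing itself.
- search_frame(picture, name): "box" ([left, top, right, bottom] in pixels, round what is visible of it).
- regions_of(picture, name): "pixels" (480x640 bool, what is visible of it) and "box" ([left, top, right, bottom] in pixels, round what is visible of it).
- tip_of(picture, name): "xy" ([column, row] in pixels: a listed point, or the origin of a listed thing).
The state is a dict: "time_s": time; "joint_pos": joint angles; "joint_velocities": joint speeds; "joint_efforts": joint torques, N m; "position": TCP position; "tcp_rot": TCP orientation; "wrist_force": force on the tool from outside, world axes, zero at the start; "wrist_torque": the same for the moment, N m; "gripper_width": finger opening in m.
Only numpy, scipy, OpenCV 4.12 (cv2) and the standard library are available. Lean on these libraries where they do the work, as an engineer would, in place of code of your own. Each camera call takes 0.05 s, during which the arm holds its last target.

## Working session

There is one attempt and no reset: what is moved stays moved. The work goes in short steps, Python scripts to look and compute and a tool call to move; the robot and the scene stay as the last step left them, time stands still between calls to the robot, and variables do not carry over. Pictures are saved under pics/ and viewed, and the job is handed in when it is done.

Besides the shell and the picture viewer there is one more tool, called after "Emit:" by a JSON object that holds its "fn" and its "kwargs". servo_tool: Moves the arm, as the interface text tells. Its arguments: {"type":"object","properties":{"steps":{"type":"array","items":{"type":"object","properties":{"dp":{"type":"array","items":{"type":"number","minimum":-1,"maximum":1}},"roll":{"type":"number","minimum":-1,"maximum":1},"claw":{"type":"number"}}}},"force":{"type":"number"}},"required":["steps"]}

```bash
ls; mkdir -p pics; python3 - <<'E'
from cell import *
import cv2,pickle
print(observe())
for n in ["scene","top"]:
    p=capture(n); cv2.imwrite(f"pics/{n}0.png",p["pixels"]); print({k:v for k,v in p.items() if k!="pixels"})
    pickle.dump(p,open(f"{n}0.pkl","wb"))
    for nm in ["mill","head","cap","cap_mark","spigot_top","bowls","bowl_in","jar","press","shaker_a"]:
        print(nm,[(x["conf"],x["xy"]) for x in tip_of(p,nm)],[(x["conf"],x["box"]) for x in search_frame(p,nm)])
E
```

```text
pics
{'time_s': 0.0, 'joint_pos': array([-7.94037343e+01,  1.51673598e+01,  9.19799388e+01,  9.27985920e-04,
        7.29772293e+01, -2.11328416e+00]), 'joint_velocities': array([-0.01346672, -0.03906007,  0.0550399 ,  0.11053715,  0.02739606,
       -0.06117997]), 'joint_efforts': array([-1.62288008e-03, -5.02113998e+01, -3.56873059e+01,  7.30311382e-02,
        2.95113050e-02, -1.88203726e-04]), 'position': array([ 0.14845489, -0.65812402,  0.40342116]), 'tcp_rot': array([-92.52126882,  89.87546897, 100.18800838]), 'wrist_force': array([-0.02430998, -0.61539649,  1.3226447 ]), 'wrist_torque': array([-0.06188457, -0.0087813 ,  0.04311597]), 'gripper_width': 0.08794428055348182}
{'vfov': 44.98520305379333, 'cx': 314.4701640137873, 'cy': 239.31932352649275, 'dist_coeffs': array([-0.07218021,  0.        ,  0.        ,  0.        ,  0.        ]), 'R': array([[ 0.87485184,  0.48433784, -0.00714958],
       [ 0.25569   , -0.47428432, -0.84242329],
       [-0.41140841,  0.73516749, -0.53876886]]), 't': array([-0.53840891, -0.00441626,  1.99453307]), 'shot': 1}
mill [(0.72, [278.8, 335.5])]
[... 2352 characters left out ...]
8])] [(0.84, [346.1, 315.7, 370.0, 337.7]), (0.77, [388.0, 313.5, 408.6, 339.6]), (0.72, [461.6, 286.4, 487.4, 314.1]), (0.6, [427.6, 319.1, 451.4, 339.9]), (0.56, [404.5, 263.5, 428.2, 288.0])]
spigot_top [(0.63, [416.7, 274.9])] [(0.72, [399.3, 249.0, 434.4, 281.2])]
bowls [] [(0.72, [198.4, 194.7, 288.8, 283.7])]
bowl_in [(0.85, [244.9, 245.0])] [(0.79, [198.1, 194.2, 288.5, 286.7]), (0.68, [485.9, 250.0, 509.2, 271.9])]
jar [(0.84, [329.0, 204.7])] [(0.97, [312.4, 174.2, 355.1, 221.3])]
press [(0.84, [137.8, 239.8])] [(0.73, [104.5, 202.5, 165.4, 274.9])]
shaker_a [(0.83, [327.8, 264.2]), (0.68, [491.7, 263.0])] [(0.73, [323.3, 248.6, 338.7, 272.6]), (0.71, [484.8, 249.5, 510.6, 274.3])]
```

View pics/scene0.png

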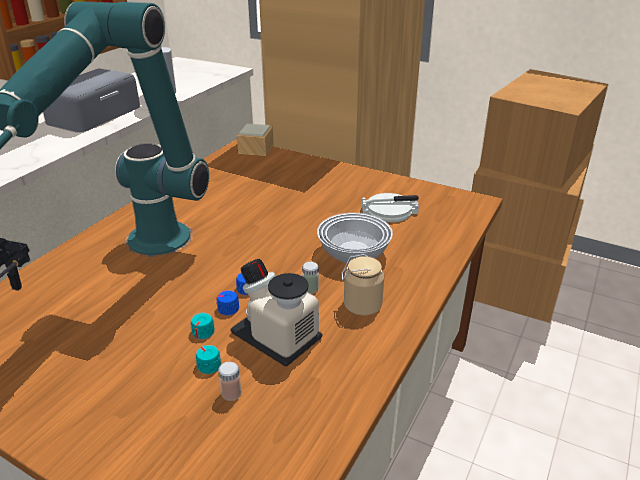

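View pics/top0.png

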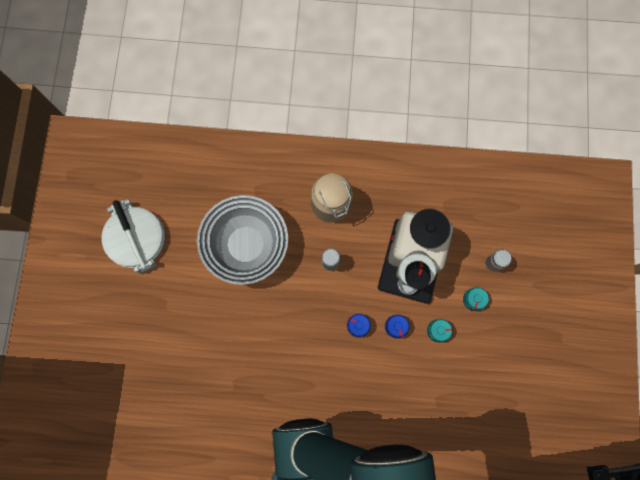

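```bash
python3 - <<'E'
import cv2
a=cv2.imread("pics/scene0.png");b=cv2.imread("pics/top0.png")
cv2.imwrite("pics/s_crop.png",cv2.resize(a[240:380,180:340],None,fx=5,fy=4.28*5/5,interpolation=cv2.INTER_CUBIC)[:600,:800])
cv2.imwrite("pics/t_crop.png",cv2.resize(b[200:350,340:520],None,fx=4,fy=4,interpolation=cv2.INTER_CUBIC))
E
```

```text
(no output)
```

View pics/s_crop.png

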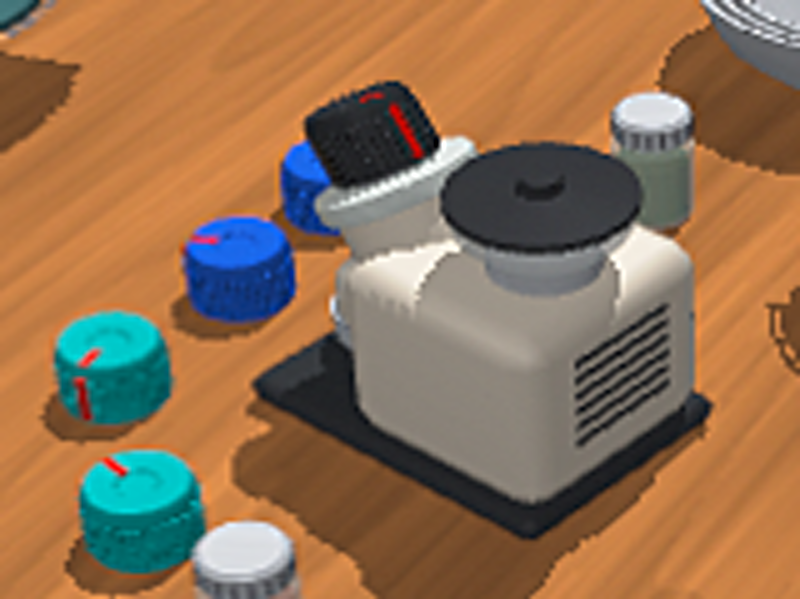

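View pics/t_crop.png

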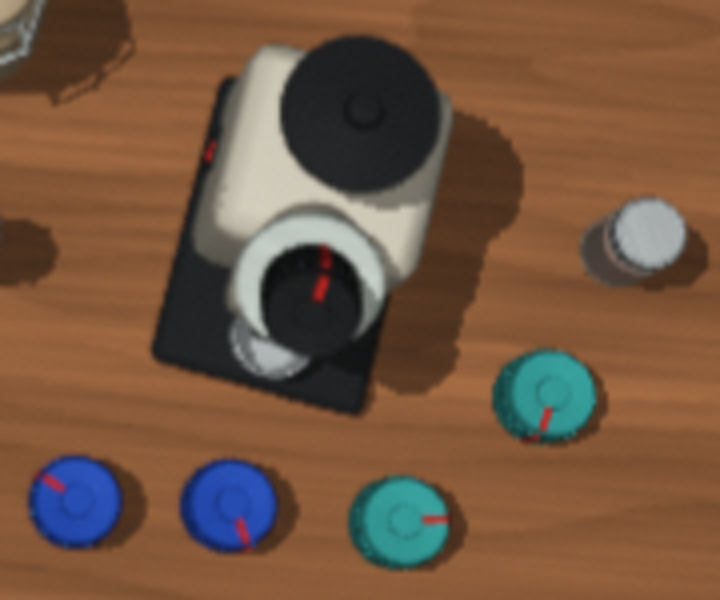

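Could be mistaken for the cap: blue at top px (359,325) and (398,326), teal at (440,330) and (477,298), and the black hopper lid at (430,228). The cap I want is the black one with the red stripe on the mill's shoulder, top (416,275) and scene (254,270). The crops confirm this choice. Next I'll fit the mill pose.

```bash
cat > h.py <<'E'
import numpy as np,cv2,pickle
from scipy.optimize import least_squares
from scipy.spatial.transform import Rotation as Ro
def K(p):
    f=p["pixels"].shape[0]/2/np.tan(np.radians(p["vfov"])/2)
    return np.array([[f,0,p["cx"]],[0,f,p["cy"]],[0,0,1.]])
def proj(p,X):
    return cv2.projectPoints(np.atleast_2d(np.float64(X)),cv2.Rodrigues(p["R"])[0],p["t"],K(p),p["dist_coeffs"])[0].reshape(-1,2)
def ray(p,uv,z):
    n=cv2.undistortPoints(np.float64([[uv]]),K(p),p["dist_coeffs"])[0,0]
    d=p["R"].T@np.array([n[0],n[1],1]);c=-p["R"].T@p["t"]
    return c+d*(z-c[2])/d[2]
def headR(yaw): # yaw in rad of mill x axis
    m=np.array([np.cos(yaw),np.sin(yaw),0]);zz=np.array([0,0,1.])
    a=np.radians(32); z=-np.sin(a)*m+np.cos(a)*zz; x=np.cos(a)*m+np.sin(a)*zz
    return np.c_[x,np.cross(z,x),z]
E
python3 - <<'E'
from h import *
S=pickle.load(open("scene0.pkl","rb"));T=pickle.load(open("top0.pkl","rb"))
print("bowl_in",ray(T,[244.9,245],.013),ray(S,[352.8,244.7],.013))
for n,u in dict(jar=[329,204.7],press=[137.8,239.8],sh=[327.8,264.2],sh2=[491.7,263]).items(): print(n,ray(T,u,0))
print("foot corners",[ray(T,[340+c[0]/4,200+c[1]/4],.0).round(3) for c in [(155,357),(362,415)]],ray(T,[340+228/4,200+78/4],.0).round(3))
print("lid",ray(T,[430.3,228],.208),"scene",ray(S,[288,286],.21))
print("crown approx")
# masks
for n,p,box in [("s",S,(236,254,272,286)),("t",T,(400,258,434,292))]:
    x0,y0,x1,y1=box;g=p["pixels"][y0:y1,x0:x1].astype(int)
    hsv=cv2.cvtColor(p["pixels"][y0:y1,x0:x1],cv2.COLOR_BGR2HSV)
    red=(g[...,2]>110)&(g[...,1]<60)
    m=((g.max(-1)<70)|red).astype(np.uint8)
    k,l,st,c=cv2.connectedComponentsWithStats(m);
    for i in range(1,k):
        if st[i,4]>15: print(n,i,st[i],c[i]+[x0,y0])
    cv2.imwrite(f"pics/m_{n}.png",np.hstack([cv2.resize(m*255,None,fx=10,fy=10,interpolation=0)]))
    im=p["pixels"][y0:y1,x0:x1]; cv2.imwrite(f"pics/z_{n}.png",cv2.resize(im,None,fx=10,fy=10,interpolation=0))
E
python3 -c "
import cv2,numpy as np
a=[cv2.resize(cv2.imread('pics/'+n+'.png'),(380,290)) for n in ['m_s','z_s','m_t','z_t']]
cv2.imwrite('pics/m4.png',np.vstack([np.hstack(a[:2]),np.hstack(a[2:])]))"
```

```text
bowl_in [0.62940566 0.23748208 0.013     ] [0.61614464 0.26204311 0.013     ]
jar [0.76857776 0.01268162 0.        ]
press [0.6215811  0.54087231 0.        ]
sh [0.59677298 0.00258537 0.        ]
sh2 [ 0.63844167 -0.45316806  0.        ]
foot corners [array([ 0.539, -0.144,  0.   ]), array([ 0.51 , -0.288,  0.   ])] [ 0.741 -0.183  0.   ]
lid [ 0.67300531 -0.23905143  0.208     ] scene [ 0.68383387 -0.25381607  0.21      ]
crown approx
s 1 [  5   5  27  25 432] [253.61574074 271.19907407]
s 2 [32 26  4  6 18] [269.88888889 282.94444444]
t 1 [  5   3  29  31 651] [418.98156682 277.0030722 ]
```

View pics/m4.png

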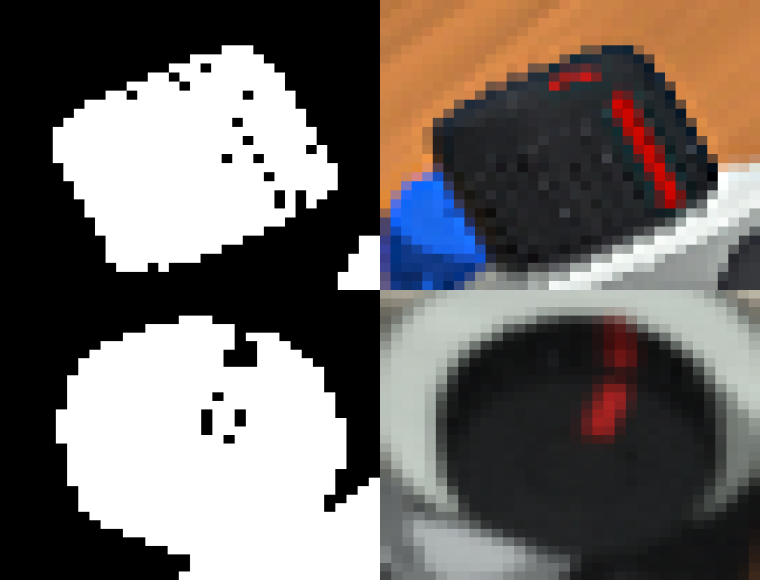

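```bash
python3 - <<'E'
from h import *
from scipy.optimize import minimize
S=pickle.load(open("scene0.pkl","rb"));T=pickle.load(open("top0.pkl","rb"))
th=np.linspace(0,2*np.pi,48,endpoint=False)
def cyl(o,R,r,s0,s1): return np.vstack([o+(R@np.c_[r*np.cos(th),r*np.sin(th),0*th+s].T).T for s in (s0,s1)])
obs=[]
for p,(x0,y0,x1,y1),cut in [(S,(234,252,270,284),None),(T,(398,256,436,286),1)]:
    g=p["pixels"][y0:y1,x0:x1].astype(int)
    red=(g[...,2]>100)&(g[...,1]<60)
    m=((g.max(-1)<75)|red).astype(np.uint8); m=cv2.morphologyEx(m,cv2.MORPH_CLOSE,np.ones((3,3)))
    v=np.ones_like(m,bool)
    if cut: v[26:]=False; v[20:,26:]=False
    else: v[22:,30:]=False
    obs.append((p,x0,y0,m,v))
def cov(p,x0,y0,sh,P):
    u=(proj(p,P)-[x0,y0]+.5)*8
    h=cv2.convexHull(u.astype(np.float32)); im=np.zeros((sh[0]*8,sh[1]*8),np.uint8)
    cv2.fillConvexPoly(im,np.round(h).astype(np.int32),1)
    return im.reshape(sh[0],8,sh[1],8).mean((1,3))
def cost(q,use=(0,1)):
    o=np.array([q[0],q[1],.165+q[3]]);R=headR(q[2]);c=0
    for i in use:
        p,x0,y0,m,v=obs[i]; c+=(np.abs(cov(p,x0,y0,m.shape,cyl(o,R,.0305,.003,.048))-m)[v]).sum()
    return c+ (q[3]/.003)**2*3
for use in [(0,1),(0,),(1,)]:
  best=None
  for y0 in (-.15,-.2,-.25):
    r=minimize(lambda q:cost(q,use),[.56,-.22,y0,0],method="Nelder-Mead",options=dict(initial_simplex=np.array([[.56,-.22,y0,0],[.58,-.22,y0,0],[.56,-.2,y0,0],[.56,-.22,y0+.15,0],[.56,-.22,y0,.004]]),maxiter=600))
    if best is None or r.fun<best.fun: best=r
  print(use,best.x.round(4),np.degrees(best.x[2]).round(1),best.fun)
  if use==(0,1):
    q=best.x
    for i,(p,n) in enumerate([(S,"s"),(T,"t")]):
      _,x0,y0,m,v=obs[i]; im=p["pixels"].copy()
      o=np.array([q[0],q[1],.165+q[3]]);R=headR(q[2])
      big=cv2.resize(im[y0-10:y0+40,x0-10:x0+50],None,fx=8,fy=8,interpolation=0)
      for P in [cyl(o,R,.031,.003,.048)[:48],cyl(o,R,.031,.003,.048)[48:],cyl(o,R,.046,0,0)[:48]]:
        cv2.polylines(big,[np.round((proj(p,P)-[x0-10,y0-10]+.5)*8).astype(int)],True,(0,255,0),1)
      cv2.imwrite(f"pics/ov_{n}.png",big)
print(pickle.dump(q,open("head.pkl","wb")))
E
```

```text
(0, 1) [ 0.5688 -0.2186 -0.166   0.    ] -9.5 50.53134855999793
(0,) [ 0.5686 -0.2187 -0.2472 -0.    ] -14.2 26.687500617945254
(1,) [ 0.5686 -0.2182 -0.0421 -0.    ] -2.4 16.640644047557924
None
```

```bash
python3 -c "
import cv2,numpy as np
cv2.imwrite('pics/ov.png',np.hstack([cv2.resize(cv2.imread('pics/ov_%s.png'%n),(400,333)) for n in 'st']))"
```

```text
(no output)
```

View pics/ov.png

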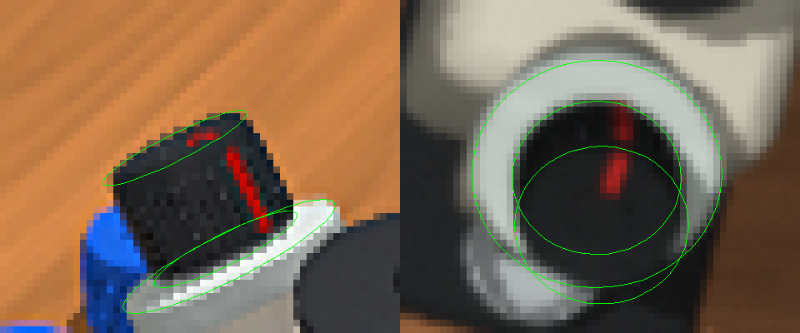

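```bash
cat >> h.py <<'E'
H=np.array([.569,-.219,.165]); YAW=np.radians(-11); HR=headR(YAW); A=HR[:,2]
def gp(s): return H+s*A
def plan(o,target_tcp,jaw_deg=None):
    R=Ro.from_euler("xyz",o["tcp_rot"],degrees=True).as_matrix()
    d=R.T@(np.asarray(target_tcp)-o["position"])
    ja=np.degrees(np.arctan2(R[1,1],R[0,1]))
    out=dict(d_tool_mm=(d*1000).round(1),norm=(d/.4).round(4),jaw=ja.round(2))
    if jaw_deg is not None:
        e=(ja-jaw_deg+90)%180-90 ; out["roll_deg"]=e.round(2); out["roll_norm"]=(e/360).round(5)
    return out
E
python3 - <<'E'
from h import *
from cell import *
o=observe();print(Ro.from_euler("xyz",o["tcp_rot"],degrees=True).as_matrix().round(3))
g=gp(.031);print(g,A)
print(plan(o,[g[0],g[1],.44],79+20))
E
```

```text
[[-0.     0.22  -0.976]
 [ 0.    -0.976 -0.22 ]
 [-1.    -0.     0.   ]]
[ 0.55287432 -0.21586549  0.19128949] [-0.52018315  0.10111336  0.8480481 ]
{'d_tool_mm': array([ -35.3, -342.8, -491.9]), 'norm': array([-0.0883, -0.857 , -1.2297]), 'jaw': np.float64(-77.29), 'roll_deg': np.float64(3.71), 'roll_norm': np.float64(0.0103)}
```

Emit:
{"fn": "servo_tool", "kwargs": {"steps": [{"dp":[-0.04,-0.05,-0.08],"roll":0.01,"claw":-1},{"dp":[-0.04,-0.06,-0.09],"claw":-1},{"dp":[-0.01,-0.07,-0.1],"claw":-1},{"dp":[0,-0.07,-0.1],"claw":-1},{"dp":[0,-0.07,-0.1],"claw":-1},{"dp":[0,-0.07,-0.1],"claw":-1},{"dp":[0,-0.07,-0.1],"claw":-1},{"dp":[0,-0.07,-0.1],"claw":-1},{"dp":[0,-0.07,-0.1],"claw":-1},{"dp":[0,-0.07,-0.1],"claw":-1},{"dp":[0,-0.07,-0.1],"claw":-1},{"dp":[0,-0.05,-0.08],"claw":-1}]}}

```text
$.steps[1]: bad value
```

```bash
python3 - <<'E'
from h import *
from cell import *
o=observe();print(o["time_s"],o["joint_pos"].round(1),o["position"],o["wrist_force"].round(1),o["tcp_rot"])
g=gp(.031)
print(plan(o,[g[0],g[1],.44],79+20),plan(o,[g[0],g[1],.44],79))
E
```

```text
2.1 [-79.4  15.1  91.9  -0.   73.   -2.1] [ 0.14844895 -0.65846699  0.40468163] [-0.4  0.7 -0.5] [-38.31018574  89.99729443 154.3964995 ]
{'d_tool_mm': array([ -35.3, -342.8, -491.9]), 'norm': array([-0.0883, -0.857 , -1.2297]), 'jaw': np.float64(-77.29), 'roll_deg': np.float64(3.71), 'roll_norm': np.float64(0.0103)} {'d_tool_mm': array([ -35.3, -342.8, -491.9]), 'norm': array([-0.0883, -0.857 , -1.2297]), 'jaw': np.float64(-77.29), 'roll_deg': np.float64(23.71), 'roll_norm': np.float64(0.06585)}
```

Emit:
{"fn": "servo_tool", "kwargs": {"steps": [{"dp":[-0.04,-0.05,-0.08],"roll":0.01,"claw":-1},{"dp":[-0.04,-0.06,-0.09],"roll":0,"claw":-1},{"dp":[-0.01,-0.07,-0.1],"roll":0,"claw":-1},{"dp":[0,-0.07,-0.1],"roll":0,"claw":-1},{"dp":[0,-0.07,-0.1],"roll":0,"claw":-1},{"dp":[0,-0.07,-0.1],"roll":0,"claw":-1},{"dp":[0,-0.07,-0.1],"roll":0,"claw":-1},{"dp":[0,-0.07,-0.1],"roll":0,"claw":-1},{"dp":[0,-0.07,-0.1],"roll":0,"claw":-1},{"dp":[0,-0.07,-0.1],"roll":0,"claw":-1},{"dp":[0,-0.07,-0.1],"roll":0,"claw":-1},{"dp":[0,-0.05,-0.08],"roll":0,"claw":-1}]}}

```text
time_s: 3.3
position: [0.5526, -0.2696, 0.441]
tcp_rot: [-177.0, 90.0, 12.2]
wrist_force: [1.2, -1.2, -0.3]
gripper_width: 0.0881
```

```bash
cat > st.py <<'E'
from h import *
from cell import *
import sys
o=observe();print(o["time_s"],o["joint_pos"].round(1),o["position"].round(4),o["wrist_force"].round(1),o["wrist_torque"].round(2),o["gripper_width"].round(4))
R=Ro.from_euler("xyz",o["tcp_rot"],degrees=True).as_matrix(); print("toolx",R[:,0].round(3))
for a in sys.argv[1:]:
    s,dz,phi=map(float,a.split(",")); g=gp(s); print(a,plan(o,[g[0],g[1],g[2]+.147+dz],79+phi))
E
python3 st.py .031,.1,20 .031,0,20
```

```text
Traceback (most recent call last):
  File "st.py", line 4, in <module>
    o=observe();print(o["time_s"],o["joint_pos"].round(1),o["position"].round(4),o["wrist_force"].round(1),o["wrist_torque"].round(2),o["gripper_width"].round(4))
                                                                                                                                      ^^^^^^^^^^^^^^^^^^^^^^^^
AttributeError: 'float' object has no attribute 'round'
```

```bash
sed -i 's/o\["gripper_width"\].round(4)/round(o["gripper_width"],4)/' st.py
python3 st.py .031,.1,20 .031,0,20
```

```text
3.3 [-28.3   7.5  97.1   0.   75.4  52.5] [ 0.5526 -0.2696  0.441 ] [ 1.2 -1.2 -0.3] [-0.06 -0.03  0.05] 0.0881
toolx [ 0.001  0.    -1.   ]
.031,.1,20 {'d_tool_mm': array([  2.7, -53. ,  -8.9]), 'norm': array([ 0.0068, -0.1324, -0.0222]), 'jaw': np.float64(-80.81), 'roll_deg': np.float64(0.19), 'roll_norm': np.float64(0.00052)}
.031,0,20 {'d_tool_mm': array([102.7, -52.9,  -8.8]), 'norm': array([ 0.2568, -0.1324, -0.022 ]), 'jaw': np.float64(-80.81), 'roll_deg': np.float64(0.19), 'roll_norm': np.float64(0.00052)}
```

Emit:
{"fn": "servo_tool", "kwargs": {"steps": [{"dp":[0,-0.1,-0.011],"roll":0,"claw":-1},{"dp":[0,-0.0324,-0.011],"roll":0,"claw":-1},{"dp":[0.05,0,0],"roll":0,"claw":-1},{"dp":[0.05,0,0],"roll":0,"claw":-1},{"dp":[0.04,0,0],"roll":0,"claw":-1},{"dp":[0,0,0],"roll":0,"claw":-1}]}}

```text
time_s: 3.9
position: [0.5502, -0.2183, 0.3817]
tcp_rot: [-29.8, 89.7, 159.3]
wrist_force: [0.1, 0.1, -0.5]
gripper_width: 0.0883
```

```bash
cat > pic.py <<'E'
from h import *
from cell import *
import sys
n=sys.argv[1]; L=[]
for c,(x0,y0,x1,y1) in dict(scene=(215,230,295,320),top=(375,220,455,310)).items():
    p=capture(c); pickle.dump(p,open(f"{c}_{n}.pkl","wb")); L.append(cv2.resize(p["pixels"][y0:y1,x0:x1],(400,450),interpolation=cv2.INTER_CUBIC))
cv2.imwrite(f"pics/{n}.png",np.hstack(L))
E
python3 pic.py a1; python3 st.py .031,0,20
```

```text
4.0 [-24.    7.1 103.6  -0.   69.4  56.9] [ 0.5512 -0.2187  0.3846] [0.7 0.1 0.3] [0.07 0.01 0.01] 0.0883
toolx [-0.001  0.    -1.   ]
.031,0,20 {'d_tool_mm': array([46.3, -2.5, -2.1]), 'norm': array([ 0.1157, -0.0063, -0.0054]), 'jaw': np.float64(-80.93), 'roll_deg': np.float64(0.07), 'roll_norm': np.float64(0.00019)}
```

View pics/a1.png

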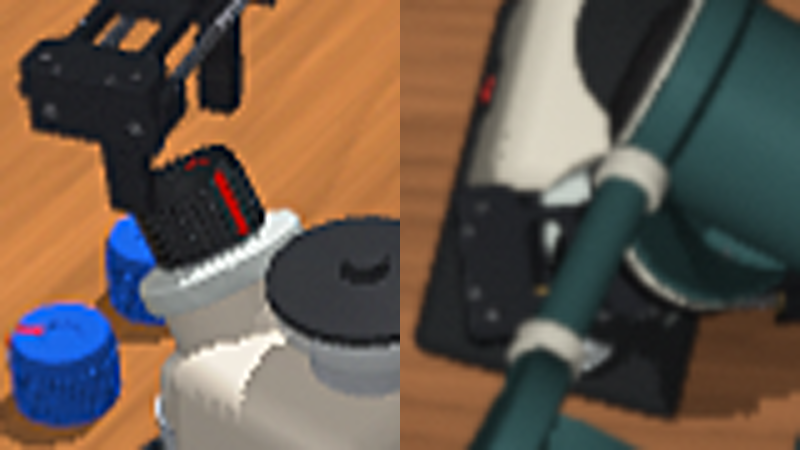

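Emit:
{"fn": "servo_tool", "kwargs": {"steps": [{"dp":[0.04,-0.007,-0.001],"roll":0,"claw":-1},{"dp":[0.04,0,0],"roll":0,"claw":-1},{"dp":[0.03,0,0],"roll":0,"claw":-1},{"dp":[0,0,0],"roll":0,"claw":-1}]}}

```text
time_s: 4.4
position: [0.5502, -0.2149, 0.3374]
tcp_rot: [-32.5, 89.7, 156.6]
wrist_force: [0.0, 0.1, -0.5]
gripper_width: 0.0882
```

```bash
python3 st.py .034,0,20
```

```text
4.4 [-23.8   9.1 106.5  -0.   64.7  57.1] [ 0.5502 -0.2149  0.3374] [ 0.   0.1 -0.5] [-0.01  0.   -0.01] 0.0882
toolx [-0.005  0.002 -1.   ]
.034,0,20 {'d_tool_mm': array([-3.4,  0.8, -1. ]), 'norm': array([-0.0086,  0.002 , -0.0025]), 'jaw': np.float64(-80.89), 'roll_deg': np.float64(0.11), 'roll_norm': np.float64(0.00029)}
```

Emit:
{"fn": "servo_tool", "kwargs": {"steps": [{"dp":[-0.008,0.002,-0.002],"roll":0,"claw":-1},{"dp":[0,0,0],"roll":0,"claw":1},{"dp":[0,0,0],"roll":0,"claw":1},{"dp":[0,0,0],"roll":0,"claw":1},{"dp":[0,0,0],"roll":0,"claw":1},{"dp":[0,0,0],"roll":0,"claw":1}], "force": 15}}

```text
time_s: 5.0
position: [0.5526, -0.2168, 0.3447]
tcp_rot: [123.1, 89.8, -47.8]
wrist_force: [2.0, -5.2, 0.8]
gripper_width: 0.0654
```

```bash
python3 st.py .034,0,20;python3 st.py .034,0,20; python3 pic.py a2
```

```text
5.0 [-2.380e+01  8.900e+00  1.059e+02 -1.000e-01  6.510e+01  5.710e+01] [ 0.5526 -0.2168  0.3447] [ 2.  -5.2  0.8] [-0.86 -0.16 -0.04] 0.0654
toolx [ 0.002 -0.002 -1.   ]
.034,0,20 {'d_tool_mm': array([ 3.9, -1.5,  1.1]), 'norm': array([ 0.0098, -0.0037,  0.0027]), 'jaw': np.float64(-80.9), 'roll_deg': np.float64(0.1), 'roll_norm': np.float64(0.00029)}
5.0 [-2.380e+01  8.900e+00  1.059e+02 -1.000e-01  6.510e+01  5.710e+01] [ 0.5526 -0.2168  0.3447] [ 2.  -5.2  0.8] [-0.86 -0.16 -0.04] 0.0654
toolx [ 0.002 -0.002 -1.   ]
.034,0,20 {'d_tool_mm': array([ 3.9, -1.5,  1.1]), 'norm': array([ 0.0098, -0.0037,  0.0027]), 'jaw': np.float64(-80.9), 'roll_deg': np.float64(0.1), 'roll_norm': np.float64(0.00029)}
```

View pics/a2.png

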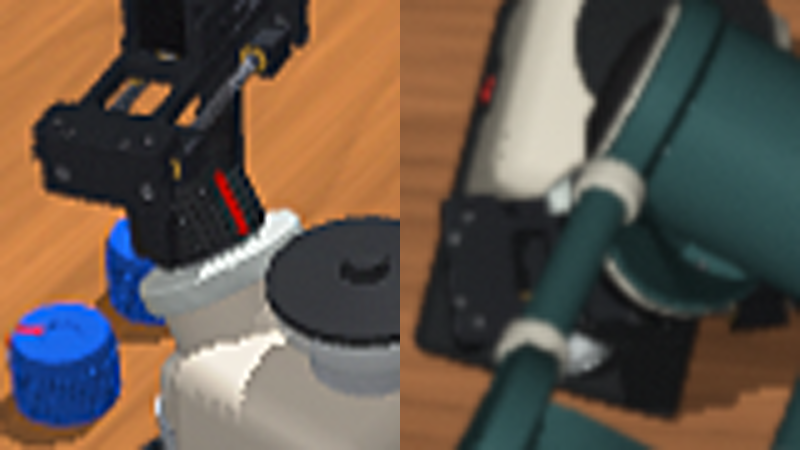

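Emit:
{"fn": "servo_tool", "kwargs": {"steps": [{"dp":[0,0.001,0],"roll":0.014,"claw":1},{"dp":[-0.0005,0.001,0],"roll":0.014,"claw":1},{"dp":[-0.0005,0.001,0],"roll":0.014,"claw":1},{"dp":[-0.0005,0,0],"roll":0.014,"claw":1},{"dp":[0,0,0],"roll":0,"claw":1}]}}

```text
time_s: 5.6
position: [0.5522, -0.2165, 0.3445]
tcp_rot: [-63.5, 89.9, 105.4]
wrist_force: [-0.2, 1.5, 1.5]
gripper_width: 0.0628
```

```bash
python3 st.py .034,0,0; python3 pic.py a3
```

```text
5.6 [-2.380e+01  8.900e+00  1.059e+02  1.000e-01  6.530e+01  7.720e+01] [ 0.5522 -0.2165  0.3445] [-0.2  1.5  1.5] [ 0.53  0.02 -0.02] 0.0628
toolx [-0.001  0.002 -1.   ]
.034,0,0 {'d_tool_mm': array([ 3.6, -0.8,  1. ]), 'norm': array([ 0.0091, -0.0019,  0.0026]), 'jaw': np.float64(-101.07), 'roll_deg': np.float64(-0.07), 'roll_norm': np.float64(-0.00021)}
```

View pics/a3.png

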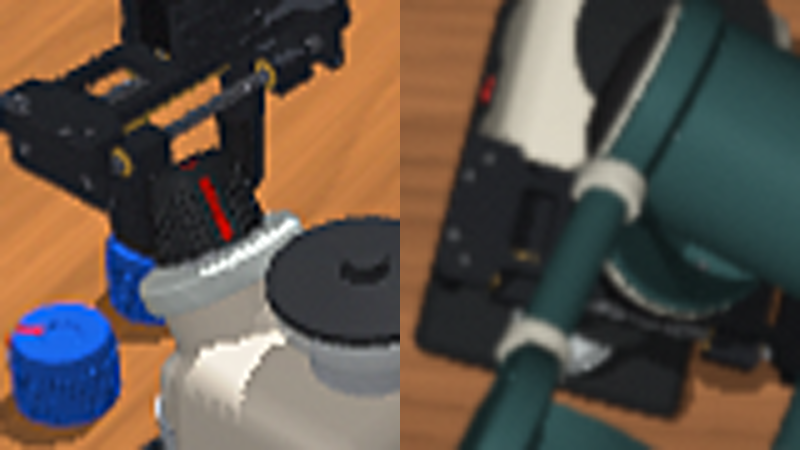

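Emit:
{"fn": "servo_tool", "kwargs": {"steps": [{"dp":[-0.001,0,0],"roll":0.015,"claw":1},{"dp":[-0.001,0,0],"roll":0.015,"claw":1},{"dp":[-0.001,0,0],"roll":0.015,"claw":1},{"dp":[-0.001,0,0],"roll":0.015,"claw":1},{"dp":[0,0,0],"roll":0.005,"claw":1},{"dp":[0,0,0],"roll":0,"claw":1}]}}

```text
time_s: 6.3
position: [0.5515, -0.2141, 0.3454]
tcp_rot: [-27.0, 89.5, 118.7]
wrist_force: [-4.0, 12.1, 4.8]
gripper_width: 0.0635
```

```bash
python3 st.py .034,0,-20 .036,0,20; python3 pic.py a4
```

```text
6.3 [-23.7   8.8 105.9   0.3  65.7 100.4] [ 0.5515 -0.2141  0.3454] [-4.  12.1  4.8] [2.33 0.43 0.81] 0.0635
toolx [-0.004  0.008 -1.   ]
.034,0,-20 {'d_tool_mm': array([ 4.6,  1.3, -0.7]), 'norm': array([ 0.0115,  0.0033, -0.0018]), 'jaw': np.float64(-124.28), 'roll_deg': np.float64(-3.28), 'roll_norm': np.float64(-0.00911)}
.036,0,20 {'d_tool_mm': array([2.9, 1.7, 0.3]), 'norm': array([0.0073, 0.0043, 0.0007]), 'jaw': np.float64(-124.28), 'roll_deg': np.float64(-43.28), 'roll_norm': np.float64(-0.12022)}
```

View pics/a4.png

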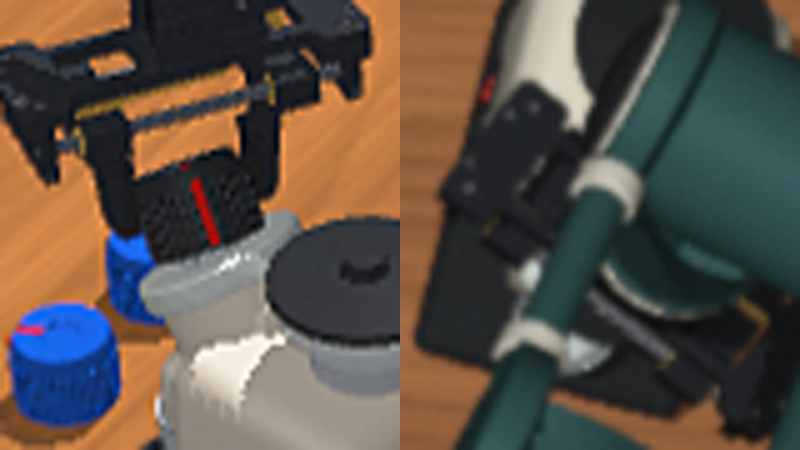

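Emit:
{"fn": "servo_tool", "kwargs": {"steps": [{"dp":[0,0,0],"roll":0,"claw":-1},{"dp":[0,0,0],"roll":0,"claw":-1},{"dp":[0,0,0],"roll":-0.02,"claw":-1},{"dp":[0,0,0],"roll":-0.02,"claw":-1},{"dp":[0,0,0],"roll":-0.02,"claw":-1},{"dp":[0,0,0],"roll":-0.02,"claw":-1},{"dp":[0,0,0],"roll":-0.02,"claw":-1},{"dp":[0,0,0],"roll":-0.02,"claw":-1},{"dp":[0,0,0],"roll":0,"claw":-1}]}}

```text
time_s: 7.3
position: [0.5523, -0.2177, 0.346]
tcp_rot: [78.4, 90.0, -92.8]
wrist_force: [-0.1, 0.4, -0.3]
gripper_width: 0.088
```

```bash
cat > ang.py <<'E'
from h import *
import sys
def ang(p):
    im=p["pixels"].astype(int); m=np.zeros(im.shape[:2],bool)
    m[248:295,232:275]=True
    m&=(im[...,2]>110)&(im[...,1]<70)&(im[...,0]<70)
    v,u=np.nonzero(m)
    if len(u)<5: return None
    pts=np.c_[u,v]; best=[]
    for d in np.arange(-30,220,1.):
        a=-np.radians(d); rise=.0038*np.radians(max(d,-30))
        e=np.array([np.cos(a),np.sin(a),0])
        s=np.linspace(.006,.040,15)
        side=proj(p,np.array([H+off+HR@(e*.031+[0,0,.003+rise+x]) for x in s]))
        D=np.linalg.norm(side[:,None]-pts[None],axis=2)
        best.append((D.min(1).mean()+D.min(0).mean()*.3,d))
    best.sort(); return best[:3],len(u)
off=np.array([0,0,0])
# image-bias calibration: start picture must read 0
if __name__=="__main__":
    for n in sys.argv[1:]: print(n,ang(pickle.load(open(n,"rb"))))
E
python3 ang.py scene0.pkl scene_a2.pkl scene_a3.pkl scene_a4.pkl; python3 st.py .036,0,20
```

```text
scene0.pkl ([(np.float64(1.0319153899022897), np.float64(0.0)), (np.float64(1.0425808753829544), np.float64(-1.0)), (np.float64(1.048722803937054), np.float64(-2.0))], 32)
scene_a2.pkl ([(np.float64(0.58100409907692), np.float64(0.0)), (np.float64(0.5824861107225336), np.float64(-2.0)), (np.float64(0.5833273067324366), np.float64(-1.0))], 26)
scene_a3.pkl ([(np.float64(0.5680777913678932), np.float64(17.0)), (np.float64(0.58156101818988), np.float64(16.0)), (np.float64(0.5855664119559849), np.float64(18.0))], 22)
scene_a4.pkl ([(np.float64(0.8944575763178582), np.float64(27.0)), (np.float64(0.9130124400505122), np.float64(28.0)), (np.float64(0.9350225373731824), np.float64(26.0))], 27)
7.3 [-23.9   8.9 105.8  -0.   65.3  57.3] [ 0.5523 -0.2177  0.346 ] [-0.1  0.4 -0.3] [-0.03  0.01  0.01] 0.088
toolx [-0.    -0.001 -1.   ]
.036,0,20 {'d_tool_mm': array([ 3.5, -2.6,  1.6]), 'norm': array([ 0.0087, -0.0065,  0.004 ]), 'jaw': np.float64(-81.22), 'roll_deg': np.float64(-0.22), 'roll_norm': np.float64(-0.0006)}
```

Emit:
{"fn": "servo_tool", "kwargs": {"steps": [{"dp":[0.006,-0.004,0.003],"roll":0,"claw":1},{"dp":[0,0,0],"roll":0,"claw":1},{"dp":[0,0,0],"roll":0,"claw":1},{"dp":[0,0,0],"roll":0,"claw":1},{"dp":[0,0,0],"roll":0.015,"claw":1},{"dp":[-0.001,0,0],"roll":0.018,"claw":1},{"dp":[-0.001,0,0],"roll":0.018,"claw":1},{"dp":[-0.001,0,0],"roll":0.018,"claw":1},{"dp":[-0.001,0,0],"roll":0.018,"claw":1},{"dp":[-0.001,0,0],"roll":0.018,"claw":1},{"dp":[0,0,0],"roll":0.01,"claw":1},{"dp":[0,0,0],"roll":0,"claw":1}], "force": 25}}

```text
time_s: 8.5
position: [0.5507, -0.2121, 0.3455]
tcp_rot: [-44.9, 89.5, 102.4]
wrist_force: [-2.2, 14.5, 4.2]
gripper_width: 0.0618
```

```bash
python3 pic.py a5; python3 ang.py scene_a5.pkl; python3 st.py .036,0,-20
```

```text
scene_a5.pkl ([(np.float64(0.8135628810091512), np.float64(53.0)), (np.float64(0.8296630027852034), np.float64(52.0)), (np.float64(0.850801951707399), np.float64(54.0))], 24)
8.6 [-23.6   8.6 106.1   0.5  65.6  98.8] [ 0.5507 -0.2121  0.3455] [-2.7 14.4  3.9] [ 2.8  -0.08  0.58] 0.0617
toolx [-0.002  0.009 -1.   ]
.036,0,-20 {'d_tool_mm': array([ 2.9,  3. , -1.4]), 'norm': array([ 0.0074,  0.0074, -0.0035]), 'jaw': np.float64(-122.62), 'roll_deg': np.float64(-1.62), 'roll_norm': np.float64(-0.0045)}
```

View pics/a5.png

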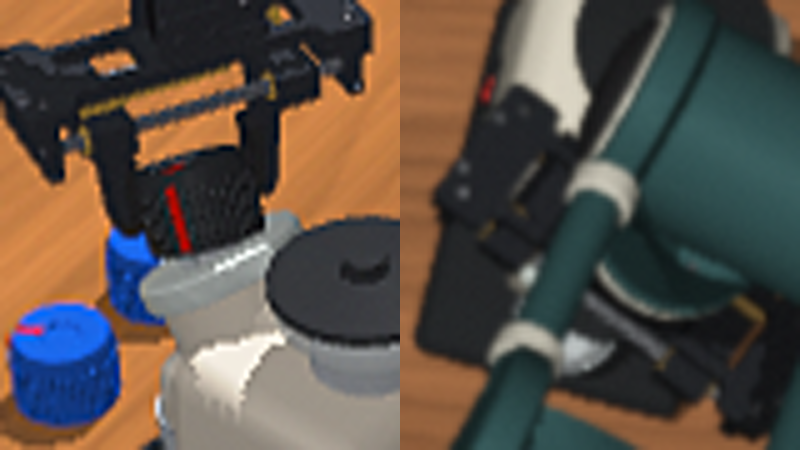

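Emit:
{"fn": "servo_tool", "kwargs": {"steps": [{"dp":[0,0,0],"roll":0,"claw":-1},{"dp":[0,0,0],"roll":0,"claw":-1},{"dp":[-0.003,0.004,-0.002],"roll":-0.02,"claw":-1},{"dp":[0,0,0],"roll":-0.023,"claw":-1},{"dp":[0,0,0],"roll":-0.023,"claw":-1},{"dp":[0,0,0],"roll":-0.023,"claw":-1},{"dp":[0,0,0],"roll":-0.023,"claw":-1},{"dp":[0,0,0],"roll":-0.005,"claw":-1},{"dp":[0,0,0],"roll":0,"claw":1},{"dp":[0,0,0],"roll":0,"claw":1},{"dp":[0,0,0],"roll":0,"claw":1},{"dp":[0,0,0],"roll":0,"claw":1}]}}

```text
time_s: 9.8
position: [0.5505, -0.2161, 0.3467]
tcp_rot: [-81.6, 89.7, 107.9]
wrist_force: [-1.3, 7.6, 1.8]
gripper_width: 0.0673
```

```bash
python3 st.py .038,0,20
```

```text
9.8 [-23.9   8.7 105.9   0.2  65.6  56.6] [ 0.5505 -0.2161  0.3467] [-1.3  7.6  1.8] [1.17 0.15 0.11] 0.0673
toolx [-0.001  0.004 -1.   ]
.038,0,20 {'d_tool_mm': array([ 2.5, -1.1,  1.1]), 'norm': array([ 0.0062, -0.0027,  0.0026]), 'jaw': np.float64(-80.59), 'roll_deg': np.float64(0.41), 'roll_norm': np.float64(0.00114)}
```

Emit:
{"fn": "servo_tool", "kwargs": {"steps": [{"dp":[0,-0.003,0],"roll":0.018,"claw":1},{"dp":[-0.001,0,0],"roll":0.02,"claw":1},{"dp":[-0.001,0,0],"roll":0.02,"claw":1},{"dp":[-0.001,0,0],"roll":0.02,"claw":1},{"dp":[-0.001,0,0],"roll":0.02,"claw":1},{"dp":[-0.001,0,0],"roll":0.018,"claw":1},{"dp":[0,0,0],"roll":0,"claw":1}]}}

```text
time_s: 10.5
position: [0.5491, -0.2112, 0.3466]
tcp_rot: [-28.8, 89.1, 118.9]
wrist_force: [-4.0, 20.1, 1.7]
gripper_width: 0.0615
```

```bash
python3 pic.py a6; python3 ang.py scene_a6.pkl; python3 st.py .038,0,-20
```

```text
scene_a6.pkl ([(np.float64(0.8492124603839546), np.float64(57.0)), (np.float64(0.8747843139583081), np.float64(58.0)), (np.float64(0.8855550101033136), np.float64(56.0))], 23)
10.6 [-23.6   8.5 106.1   0.6  66.1  98.4] [ 0.549  -0.2113  0.3466] [-4.9 19.9  1.6] [3.3  0.5  0.52] 0.0615
toolx [-0.008  0.014 -1.   ]
.038,0,-20 {'d_tool_mm': array([ 2.3,  3.2, -2.3]), 'norm': array([ 0.0058,  0.008 , -0.0057]), 'jaw': np.float64(-122.28), 'roll_deg': np.float64(-1.28), 'roll_norm': np.float64(-0.00357)}
```

View pics/a6.png

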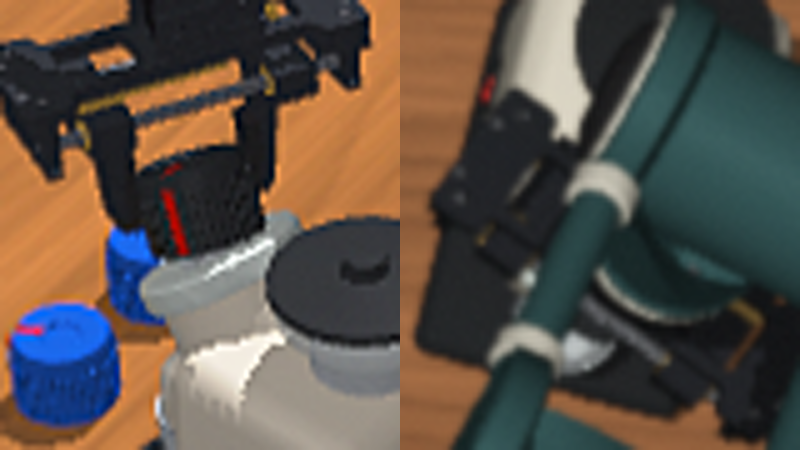

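Emit:
{"fn": "servo_tool", "kwargs": {"steps": [{"dp":[0,0,0],"roll":0,"claw":-1},{"dp":[0,0,0],"roll":0,"claw":-1},{"dp":[0,-0.005,0.006],"roll":-0.02,"claw":-1},{"dp":[0,0,0],"roll":-0.023,"claw":-1},{"dp":[0,0,0],"roll":-0.023,"claw":-1},{"dp":[0,0,0],"roll":-0.023,"claw":-1},{"dp":[0,0,0],"roll":-0.023,"claw":-1},{"dp":[0,0,0],"roll":0,"claw":-1}]}}

```text
time_s: 11.4
position: [0.5496, -0.2141, 0.3492]
tcp_rot: [121.0, 89.9, -51.0]
wrist_force: [-0.0, -0.3, 0.7]
gripper_width: 0.0882
```

```bash
python3 pic.py a7; python3 ang.py scene_a7.pkl; python3 st.py .038,0,20
```

```text
scene_a7.pkl ([(np.float64(0.8964675273704398), np.float64(57.0)), (np.float64(0.9133611741769416), np.float64(58.0)), (np.float64(0.9365785877002342), np.float64(56.0))], 20)
11.5 [-23.7   8.3 106.1  -0.   65.6  58.5] [ 0.5496 -0.2139  0.3491] [-0.4 -0.5  0.3] [ 0.05 -0.02  0.03] 0.088
toolx [ 0.001 -0.001 -1.   ]
.038,0,20 {'d_tool_mm': array([4.9, 1.2, 0.6]), 'norm': array([0.0123, 0.0029, 0.0014]), 'jaw': np.float64(-82.21), 'roll_deg': np.float64(-1.21), 'roll_norm': np.float64(-0.00335)}
```

Emit:
{"fn": "servo_tool", "kwargs": {"steps": [{"dp":[0,0,0],"roll":0,"claw":1},{"dp":[0,0,0],"roll":0,"claw":1},{"dp":[0,0,0],"roll":0,"claw":1},{"dp":[0,0,0],"roll":0,"claw":1}]}}

```text
time_s: 11.9
position: [0.5496, -0.2142, 0.3488]
tcp_rot: [93.8, 89.9, -78.3]
wrist_force: [1.2, -5.4, -1.9]
gripper_width: 0.0661
```

```bash
python3 pic.py a8; python3 ang.py scene_a8.pkl; python3 st.py .038,0,20
```

```text
scene_a8.pkl ([(np.float64(1.1230891823457636), np.float64(55.0)), (np.float64(1.133263563744324), np.float64(56.0)), (np.float64(1.1634117463802713), np.float64(54.0))], 16)
12.0 [-2.370e+01  8.300e+00  1.061e+02 -1.000e-01  6.550e+01  5.840e+01] [ 0.5496 -0.2142  0.3488] [ 0.6 -5.5 -2.4] [-0.81 -0.11 -0.07] 0.0663
toolx [ 0.    -0.002 -1.   ]
.038,0,20 {'d_tool_mm': array([4.6, 0.9, 0.5]), 'norm': array([0.0115, 0.0022, 0.0012]), 'jaw': np.float64(-82.0), 'roll_deg': np.float64(-1.0), 'roll_norm': np.float64(-0.00277)}
```

View pics/a8.png

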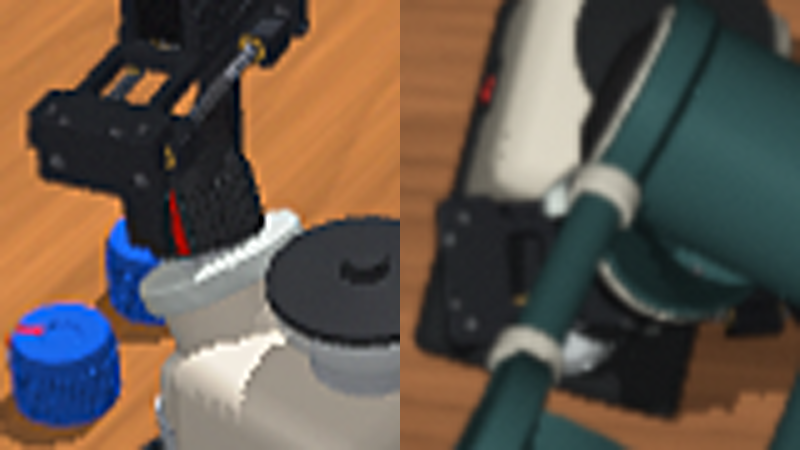

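Emit:
{"fn": "servo_tool", "kwargs": {"steps": [{"dp":[0,0,0],"roll":0.015,"claw":1},{"dp":[0,0,0],"roll":0.02,"claw":1},{"dp":[0,0,0],"roll":0.02,"claw":1},{"dp":[0,0,0],"roll":0,"claw":1}]}}

```text
time_s: 12.4
position: [0.5483, -0.2121, 0.3489]
tcp_rot: [-19.3, 89.7, 148.9]
wrist_force: [-7.0, 4.0, 5.1]
gripper_width: 0.0628
```

```bash
python3 pic.py a9; python3 ang.py scene_a9.pkl; python3 st.py .038,0,0
```

```text
scene_a9.pkl ([(np.float64(0.8469615994474804), np.float64(57.0)), (np.float64(0.8488889171269907), np.float64(58.0)), (np.float64(0.8852086916959012), np.float64(59.0))], 24)
12.5 [-23.6   8.2 106.2   0.   65.9  78.1] [ 0.5483 -0.2122  0.3489] [-6.8  4.4  5.4] [0.21 0.97 0.37] 0.0634
toolx [-0.005  0.003 -1.   ]
.038,0,0 {'d_tool_mm': array([ 4.7,  2.8, -1.6]), 'norm': array([ 0.0117,  0.0069, -0.004 ]), 'jaw': np.float64(-101.71), 'roll_deg': np.float64(-0.71), 'roll_norm': np.float64(-0.00198)}
```

Emit:
{"fn": "servo_tool", "kwargs": {"steps": [{"dp":[0,0,0],"roll":0.018,"claw":1},{"dp":[0,0,0],"roll":0.018,"claw":1},{"dp":[0,0,0],"roll":0.018,"claw":1},{"dp":[0,0,0],"roll":0,"claw":1}]}}

```text
time_s: 12.9
position: [0.549, -0.2107, 0.3484]
tcp_rot: [-36.0, 89.6, 112.7]
wrist_force: [-2.8, 8.9, 2.3]
gripper_width: 0.0615
```

```bash
python3 pic.py a10; python3 ang.py scene_a10.pkl; python3 st.py .038,0,-20
```

```text
scene_a10.pkl ([(np.float64(0.9020141602531209), np.float64(58.0)), (np.float64(0.9046917746533885), np.float64(57.0)), (np.float64(0.9282769541314306), np.float64(59.0))], 23)
13.0 [-23.5   8.3 106.2   0.3  65.9  97.5] [ 0.549  -0.2107  0.3484] [-2.3  8.4  2.9] [1.57 0.3  0.32] 0.0616
toolx [-0.003  0.007 -1.   ]
.038,0,-20 {'d_tool_mm': array([ 4.2,  3.7, -2.5]), 'norm': array([ 0.0105,  0.0093, -0.0063]), 'jaw': np.float64(-121.19), 'roll_deg': np.float64(-0.19), 'roll_norm': np.float64(-0.00054)}
```

View pics/a10.png

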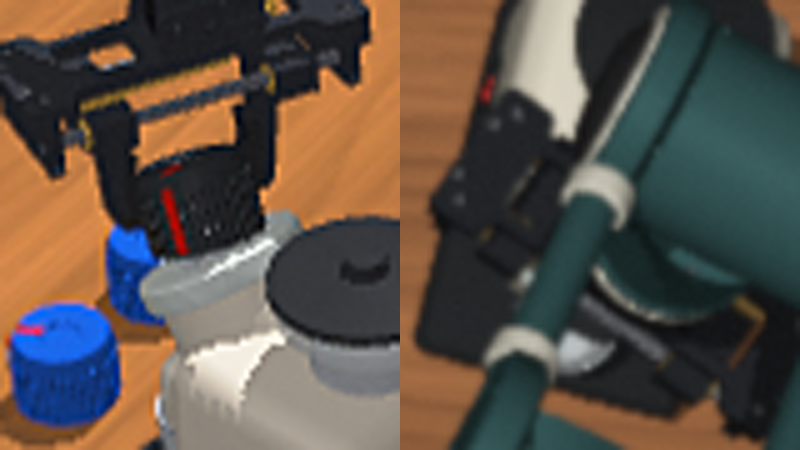

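Emit:
{"fn": "servo_tool", "kwargs": {"steps": [{"dp":[0,0,0],"roll":0,"claw":-1},{"dp":[0,0,0],"roll":0,"claw":-1},{"dp":[0,0,0],"roll":-0.023,"claw":-1},{"dp":[0,0,0],"roll":-0.023,"claw":-1},{"dp":[0,0,0],"roll":-0.023,"claw":-1},{"dp":[0,0,0],"roll":-0.023,"claw":-1},{"dp":[0,0,0],"roll":-0.014,"claw":-1},{"dp":[0,0,0],"roll":0,"claw":-1}]}}

```text
time_s: 13.8
position: [0.5496, -0.2137, 0.349]
tcp_rot: [166.1, 90.0, -7.0]
wrist_force: [0.3, 0.6, -0.1]
gripper_width: 0.0884
```

```bash
python3 st.py .038,0,20; for i in 1 2 3 ; do python3 pic.py b$i; python3 st.py .038,0,20|head -1; done; python3 ang.py scene_b1.pkl;  python3 - <<'E'
from h import *
# refine cap pose along axis & lateral from scene silhouette now
S=pickle.load(open("scene_b1.pkl","rb"))
th=np.linspace(0,2*np.pi,60)
big=cv2.resize(S["pixels"][240:300,225:305],None,fx=10,fy=10,interpolation=0)
for s,r in [(.003+.0038,.031),(.0068+.045,.031),(0,.046)]:
    P=np.array([H+HR@[r*np.cos(t),r*np.sin(t),s] for t in th])
    cv2.polylines(big,[np.round((proj(S,P)-[225,240]+.5)*10).astype(int)],True,(0,255,0),1)
o=S
cv2.imwrite("pics/b1o.png",big)
E
```

```text
13.8 [-23.7   8.3 106.1   0.   65.6  59.4] [ 0.5496 -0.2137  0.349 ] [ 0.3  0.6 -0.1] [0.01 0.   0.03] 0.0884
toolx [ 0. -0. -1.]
.038,0,20 {'d_tool_mm': array([4.8, 1.4, 0.5]), 'norm': array([0.012 , 0.0036, 0.0013]), 'jaw': np.float64(-83.07), 'roll_deg': np.float64(-2.07), 'roll_norm': np.float64(-0.00576)}
13.9 [-23.7   8.3 106.1   0.   65.6  59.5] [ 0.5496 -0.2136  0.349 ] [-0.4  0.1 -1. ] [ 0.02  0.06 -0.02] 0.0884
14.0 [-23.7   8.3 106.1   0.   65.6  59.5] [ 0.5495 -0.2135  0.3489] [ 0.4  0.8 -0.3] [ 0.   -0.02 -0.03] 0.0881
14.1 [-23.7   8.3 106.1   0.   65.6  59.5] [ 0.5495 -0.2135  0.3489] [0.  0.2 0.1] [0.03 0.04 0.04] 0.0886
scene_b1.pkl ([(np.float64(1.082594214182104), np.float64(58.0)), (np.float64(1.091517214995744), np.float64(57.0)), (np.float64(1.1089879321049652), np.float64(59.0))], 23)
```

View pics/b1o.png

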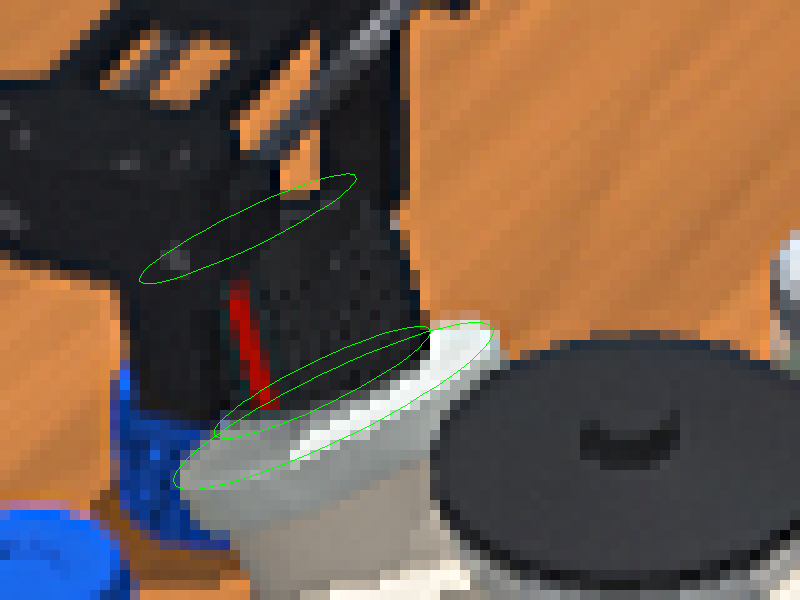

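Emit:
{"fn": "servo_tool", "kwargs": {"steps": [{"dp":[0.011,0.005,-0.007],"roll":0.008,"claw":-1},{"dp":[0.0115,0,0],"roll":0,"claw":-1},{"dp":[0,0,0],"roll":0,"claw":1},{"dp":[0,0,0],"roll":0,"claw":1},{"dp":[0,0,0],"roll":0,"claw":1},{"dp":[0,0,0],"roll":0,"claw":1},{"dp":[0,0,0],"roll":0.014,"claw":1},{"dp":[-0.0005,0,0],"roll":0.014,"claw":1},{"dp":[-0.0005,0,0],"roll":0.014,"claw":1},{"dp":[0,0,0],"roll":0,"claw":1}], "force": 40}}

```text
time_s: 15.1
position: [0.5508, -0.2136, 0.3402]
tcp_rot: [-12.2, 89.6, 156.8]
wrist_force: [-9.0, 6.3, 4.6]
gripper_width: 0.0628
```

```bash
python3 pic.py c1; python3 ang.py scene_c1.pkl; python3 st.py .033,0,0
```

```text
scene_c1.pkl ([(np.float64(1.0208925413512149), np.float64(59.0)), (np.float64(1.0338838726441164), np.float64(60.0)), (np.float64(1.060306123574911), np.float64(58.0))], 23)
15.2 [-23.6   9.  106.3   0.   65.1  77.3] [ 0.5508 -0.2136  0.3402] [-9.4  6.3  5.7] [0.39 1.19 0.7 ] 0.0627
toolx [-0.007  0.003 -1.   ]
.033,0,0 {'d_tool_mm': array([ 0.2,  1.8, -1.4]), 'norm': array([ 0.0005,  0.0045, -0.0035]), 'jaw': np.float64(-100.9), 'roll_deg': np.float64(0.1), 'roll_norm': np.float64(0.00028)}
```

View pics/c1.png

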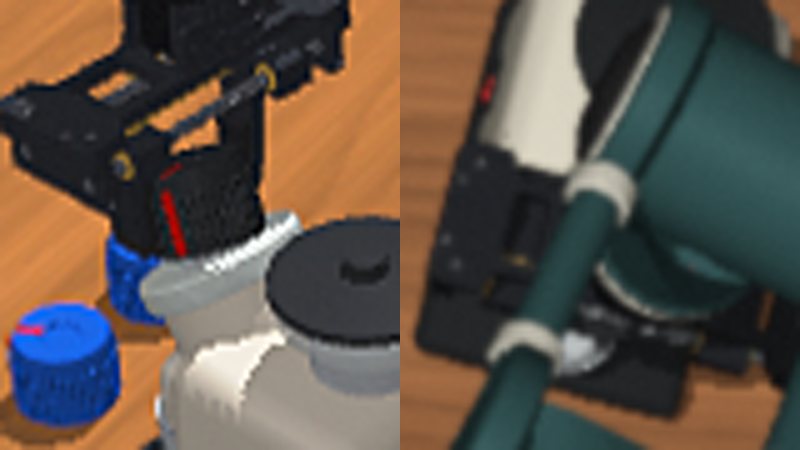

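Emit:
{"fn": "servo_tool", "kwargs": {"steps": [{"dp":[0,0,0],"roll":0,"claw":-0.6},{"dp":[0,0,0],"roll":0,"claw":-0.6},{"dp":[-0.004,0,0],"roll":-0.014,"claw":-0.6},{"dp":[0,0,0],"roll":0,"claw":-0.6}]}}

```text
time_s: 15.6
position: [0.5529, -0.2153, 0.3423]
tcp_rot: [168.3, 89.9, -17.7]
wrist_force: [-0.2, 0.1, 0.4]
gripper_width: 0.0707
```

```bash
python3 st.py .035,0,0
```

```text
15.6 [-23.7   9.  106.    0.   64.9  72.3] [ 0.5529 -0.2153  0.3423] [-0.2  0.1  0.4] [-0.   -0.02 -0.01] 0.0707
toolx [ 0.001 -0.    -1.   ]
.035,0,0 {'d_tool_mm': array([0.6, 0.4, 2.1]), 'norm': array([0.0016, 0.0009, 0.0052]), 'jaw': np.float64(-96.0), 'roll_deg': np.float64(5.0), 'roll_norm': np.float64(0.01388)}
```

Emit:
{"fn": "servo_tool", "kwargs": {"steps": [{"dp":[0,0,0],"roll":0,"claw":1},{"dp":[0,0,0],"roll":0,"claw":1},{"dp":[0,0,0],"roll":0,"claw":1}], "force": 18}}

```text
time_s: 15.9
position: [0.5528, -0.2145, 0.3421]
tcp_rot: [-108.3, 89.9, 65.7]
wrist_force: [-0.4, 5.0, 1.7]
gripper_width: 0.0648
```

```bash
python3 st.py .035,0,0
```

```text
15.9 [-2.360e+01  9.000e+00  1.061e+02  1.000e-01  6.490e+01  7.240e+01] [ 0.5528 -0.2145  0.3421] [-0.4  5.   1.7] [ 0.77 -0.06  0.09] 0.0648
toolx [ 0.001  0.001 -1.   ]
.035,0,0 {'d_tool_mm': array([0.4, 1.2, 1.9]), 'norm': array([0.0011, 0.003 , 0.0048]), 'jaw': np.float64(-96.06), 'roll_deg': np.float64(4.94), 'roll_norm': np.float64(0.01372)}
```

Emit:
{"fn": "servo_tool", "kwargs": {"steps": [{"dp":[0,0,0],"roll":0.01,"claw":1}]}}

```text
time_s: 16.0
position: [0.5523, -0.2142, 0.3421]
tcp_rot: [-39.6, 89.9, 130.7]
wrist_force: [-4.2, 7.4, 4.4]
gripper_width: 0.0639
```

```bash
python3 st.py .035,0,0; python3 pic.py d0; python3 ang.py scene_d0.pkl
```

```text
16.0 [-2.360e+01  9.000e+00  1.061e+02  1.000e-01  6.510e+01  7.600e+01] [ 0.5523 -0.2142  0.3421] [-4.2  7.4  4.4] [0.89 0.44 0.65] 0.0639
toolx [-0.002  0.002 -1.   ]
.035,0,0 {'d_tool_mm': array([0.4, 1.5, 1.3]), 'norm': array([0.001 , 0.0037, 0.0032]), 'jaw': np.float64(-99.65), 'roll_deg': np.float64(1.35), 'roll_norm': np.float64(0.00376)}
scene_d0.pkl ([(np.float64(0.9827188770981246), np.float64(59.0)), (np.float64(0.9889333964749158), np.float64(58.0)), (np.float64(1.0225975217208703), np.float64(60.0))], 24)
```

Emit:
{"fn": "servo_tool", "kwargs": {"steps": [{"dp":[0,0,0],"roll":0.01,"claw":1},{"dp":[0,0,0],"roll":0.01,"claw":1}]}}

```text
time_s: 16.3
position: [0.5514, -0.2134, 0.3416]
tcp_rot: [-22.1, 89.6, 141.0]
wrist_force: [-7.5, 10.6, 6.1]
gripper_width: 0.0627
```

```bash
python3 st.py .035,0,0; python3 pic.py d1; python3 ang.py scene_d1.pkl
```

```text
16.3 [-2.360e+01  9.000e+00  1.062e+02  1.000e-01  6.520e+01  8.320e+01] [ 0.5514 -0.2134  0.3416] [-7.5 10.6  6.1] [1.59 1.   0.73] 0.0627
toolx [-0.005  0.004 -1.   ]
.035,0,0 {'d_tool_mm': array([-0.1,  2.2, -0. ]), 'norm': array([-0.0003,  0.0054, -0.    ]), 'jaw': np.float64(-106.89), 'roll_deg': np.float64(-5.89), 'roll_norm': np.float64(-0.01636)}
scene_d1.pkl ([(np.float64(0.7443342137498232), np.float64(59.0)), (np.float64(0.7481997156458803), np.float64(58.0)), (np.float64(0.7869443311073643), np.float64(60.0))], 23)
```

Emit:
{"fn": "servo_tool", "kwargs": {"steps": [{"dp":[-0.004,0,0.0025],"roll":0,"claw":1},{"dp":[-0.004,0,0.0025],"roll":0,"claw":1}], "force": 30}}

```text
time_s: 16.6
position: [0.5504, -0.2131, 0.342]
tcp_rot: [-47.0, 89.8, 116.2]
wrist_force: [7.2, 4.3, -2.6]
gripper_width: 0.0622
```

```bash
cat >> st.py <<'E'
F=o["wrist_force"];M=o["wrist_torque"]-np.cross([0,0,-.147],F)
print("F.a %.1f  F.perp %s  M.a %.2f Mperp %s"%(F@A,(F-(F@A)*A).round(1),M@A,(M-(M@A)*A).round(2)))
E
python3 st.py .037,0,0
```

```text
16.6 [-2.360e+01  8.800e+00  1.063e+02  1.000e-01  6.500e+01  8.310e+01] [ 0.5504 -0.2131  0.342 ] [ 7.2  4.3 -2.6] [ 0.51 -0.71  0.1 ] 0.0622
toolx [-0.002  0.003 -1.   ]
.037,0,0 {'d_tool_mm': array([-1.4,  2.2, -0. ]), 'norm': array([-0.0035,  0.0056, -0.    ]), 'jaw': np.float64(-106.8), 'roll_deg': np.float64(-5.8), 'roll_norm': np.float64(-0.01611)}
F.a -5.5  F.perp [4.3 4.8 2.1]  M.a 0.18 Mperp [-0.03  0.33 -0.06]
```

Emit:
{"fn": "servo_tool", "kwargs": {"steps": [{"dp":[-0.001,0,0],"roll":0.01,"claw":1},{"dp":[-0.001,0,0],"roll":0.012,"claw":1}]}}

```text
time_s: 16.8
position: [0.5498, -0.2124, 0.3438]
tcp_rot: [-28.4, 89.6, 126.8]
wrist_force: [-1.5, 11.8, -0.6]
gripper_width: 0.0618
```

```bash
python3 st.py .037,0,0; python3 pic.py d2; python3 ang.py scene_d2.pkl
```

```text
16.8 [-23.6   8.7 106.3   0.2  65.5  91.1] [ 0.5498 -0.2124  0.3438] [-1.5 11.8 -0.6] [ 2.31 -0.08  1.18] 0.0618
toolx [-0.005  0.006 -1.   ]
.037,0,0 {'d_tool_mm': array([ 0.4,  2.6, -1.1]), 'norm': array([ 0.0011,  0.0066, -0.0028]), 'jaw': np.float64(-114.82), 'roll_deg': np.float64(-13.82), 'roll_norm': np.float64(-0.0384)}
F.a 1.4  F.perp [-0.7 11.6 -1.8]  M.a 0.67 Mperp [ 0.92 -0.37  0.61]
scene_d2.pkl ([(np.float64(0.9794136530313319), np.float64(64.0)), (np.float64(0.9885970039472958), np.float64(63.0)), (np.float64(0.9983583089106063), np.float64(65.0))], 23)
```

Emit:
{"fn": "servo_tool", "kwargs": {"steps": [{"dp":[-0.005,-0.002,0.003],"roll":0,"claw":1},{"dp":[-0.003,-0.001,0.001],"roll":0.01,"claw":1},{"dp":[-0.003,-0.001,0.001],"roll":0.01,"claw":1},{"dp":[-0.002,0,0.001],"roll":0.01,"claw":1}], "force": 30}}

```text
time_s: 17.3
position: [0.5484, -0.2098, 0.3468]
tcp_rot: [-15.1, 89.5, 129.3]
wrist_force: [3.3, 8.5, -13.1]
gripper_width: 0.0618
```

```bash
python3 st.py .037,0,0; python3 pic.py d3; python3 ang.py scene_d3.pkl
```

```text
17.3 [-23.4   8.3 106.4   0.2  65.8 102.1] [ 0.5484 -0.2098  0.3468] [  3.3   8.5 -13.1] [ 2.02 -0.73  1.17] 0.0618
toolx [-0.005  0.006 -1.   ]
.037,0,0 {'d_tool_mm': array([ 3.3,  3.6, -4.3]), 'norm': array([ 0.0084,  0.009 , -0.0107]), 'jaw': np.float64(-125.59), 'roll_deg': np.float64(-24.59), 'roll_norm': np.float64(-0.0683)}
F.a -11.9  F.perp [-2.9  9.7 -2.9]  M.a 0.56 Mperp [ 1.07 -0.31  0.69]
scene_d3.pkl ([(np.float64(0.8433213258887414), np.float64(67.0)), (np.float64(0.8537929963930597), np.float64(68.0)), (np.float64(0.858997437665459), np.float64(66.0))], 21)
```

View pics/d3.png

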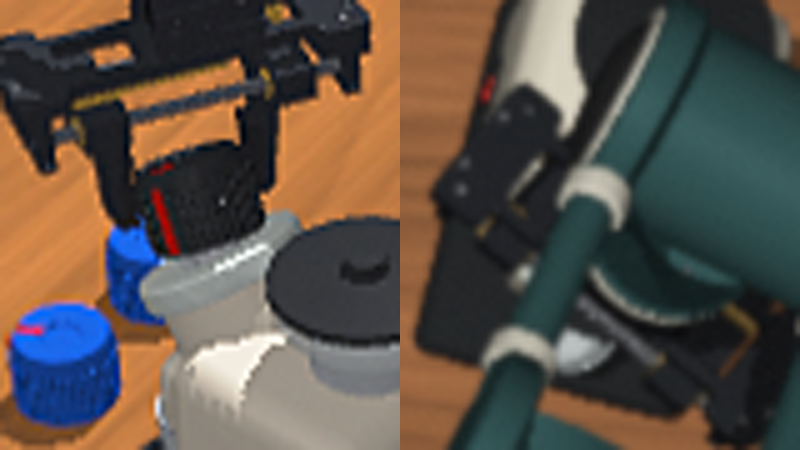

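Emit:
{"fn": "servo_tool", "kwargs": {"steps": [{"dp":[0,0,0],"roll":0,"claw":-1},{"dp":[0,0,0],"roll":0,"claw":-1},{"dp":[0,0,0],"roll":-0.023,"claw":-1},{"dp":[0,0,0],"roll":-0.023,"claw":-1},{"dp":[0,0,0],"roll":-0.023,"claw":-1},{"dp":[0,0,0],"roll":-0.023,"claw":-1},{"dp":[0,0,0],"roll":-0.023,"claw":-1},{"dp":[0,0,0],"roll":-0.023,"claw":-1},{"dp":[0,0,0],"roll":-0.008,"claw":-1},{"dp":[0,0,0],"roll":0,"claw":-0.8}]}}

```text
time_s: 18.4
position: [0.5494, -0.2127, 0.352]
tcp_rot: [115.2, 89.9, -47.8]
wrist_force: [0.4, 0.1, 0.9]
gripper_width: 0.0823
```

```bash
python3 st.py .038,0,28; python3 pic.py e0; python3 ang.py scene_e0.pkl
```

```text
18.4 [-2.36e+01  8.10e+00  1.06e+02 -1.00e-01  6.58e+01  4.95e+01] [ 0.5494 -0.2127  0.352 ] [0.4 0.1 0.9] [ 0.02  0.   -0.01] 0.0823
toolx [ 0.002 -0.002 -1.   ]
.038,0,28 {'d_tool_mm': array([7.8, 2.2, 0.9]), 'norm': array([0.0194, 0.0056, 0.0022]), 'jaw': np.float64(-73.01), 'roll_deg': np.float64(-0.01), 'roll_norm': np.float64(-3e-05)}
F.a 0.5  F.perp [0.7 0.  0.4]  M.a -0.01 Mperp [ 0.    0.06 -0.  ]
scene_e0.pkl None
```

View pics/e0.png

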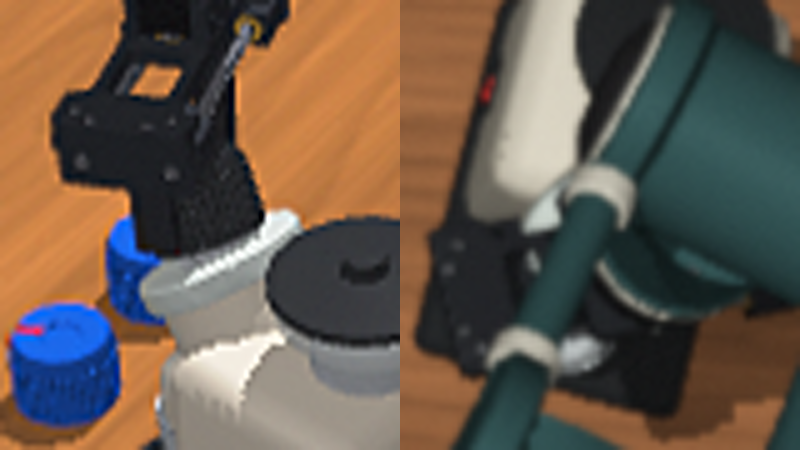

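Emit:
{"fn": "servo_tool", "kwargs": {"steps": [{"dp":[0.015,0.0025,-0.0025],"roll":0,"claw":-0.8},{"dp":[0,0,0],"roll":0,"claw":1},{"dp":[0,0,0],"roll":0,"claw":1},{"dp":[0,0,0],"roll":0,"claw":1},{"dp":[0,0,0],"roll":0,"claw":1},{"dp":[-0.006,-0.002,0.003],"roll":0,"claw":1}], "force": 25}}

```text
time_s: 19.1
position: [0.5501, -0.2155, 0.3462]
tcp_rot: [98.5, 89.4, -64.5]
wrist_force: [9.7, -17.8, -19.7]
gripper_width: 0.0675
```

```bash
python3 st.py .038,0,28
```

```text
19.1 [-23.7   8.4 106.2  -0.4  64.9  49.5] [ 0.5501 -0.2155  0.3462] [  9.7 -17.8 -19.7] [-2.74 -1.5  -0.02] 0.0675
toolx [ 0.004 -0.009 -1.   ]
.038,0,28 {'d_tool_mm': array([ 1.9, -0.6,  0.7]), 'norm': array([ 0.0049, -0.0016,  0.0018]), 'jaw': np.float64(-72.99), 'roll_deg': np.float64(0.01), 'roll_norm': np.float64(3e-05)}
F.a -23.6  F.perp [ -2.6 -15.4   0.3]  M.a 0.04 Mperp [-0.1  -0.09 -0.05]
```

Emit:
{"fn": "servo_tool", "kwargs": {"steps": [{"dp":[-0.002,0,0.001],"roll":0.01,"claw":1},{"dp":[-0.002,0,0.001],"roll":0.01,"claw":1},{"dp":[-0.002,0,0.001],"roll":0.01,"claw":1},{"dp":[-0.002,0,0.001],"roll":0.01,"claw":1}]}}

```text
time_s: 19.5
position: [0.5469, -0.2147, 0.3481]
tcp_rot: [59.8, 89.7, -117.7]
wrist_force: [2.3, -9.9, -9.9]
gripper_width: 0.0635
```

```bash
python3 st.py .038,0,28; python3 pic.py e1; python3 ang.py scene_e1.pkl
```

```text
19.5 [-23.8   8.2 106.4  -0.3  65.5  63.9] [ 0.5469 -0.2147  0.3481] [ 2.3 -9.9 -9.9] [-1.4  -0.28  0.34] 0.0635
toolx [-0.002 -0.004 -1.   ]
.038,0,28 {'d_tool_mm': array([ 3.9,  0.6, -2.3]), 'norm': array([ 0.0096,  0.0014, -0.0057]), 'jaw': np.float64(-87.5), 'roll_deg': np.float64(-14.5), 'roll_norm': np.float64(-0.04028)}
F.a -10.6  F.perp [-3.2 -8.8 -0.9]  M.a 0.27 Mperp [0.19 0.02 0.12]
scene_e1.pkl ([(np.float64(3.195740081187929), np.float64(75.0)), (np.float64(3.2006943295444357), np.float64(76.0)), (np.float64(3.2196064264330593), np.float64(77.0))], 6)
```

Emit:
{"fn": "servo_tool", "kwargs": {"steps": [{"dp":[-0.001,0,0.001],"roll":0.01,"claw":1},{"dp":[-0.001,0,0.001],"roll":0.01,"claw":1},{"dp":[-0.001,0,0.001],"roll":0.01,"claw":1},{"dp":[-0.001,0,0.001],"roll":0.01,"claw":1}]}}

```text
time_s: 20.0
position: [0.5447, -0.2126, 0.35]
tcp_rot: [3.2, 89.7, 171.4]
wrist_force: [-2.1, -1.1, -4.3]
gripper_width: 0.0616
```

```bash
python3 st.py .038,0,28; python3 pic.py e2; python3 ang.py scene_e2.pkl
```

```text
20.0 [-2.370e+01  7.800e+00  1.065e+02 -1.000e-01  6.590e+01  7.820e+01] [ 0.5447 -0.2126  0.35  ] [-2.1 -1.1 -4.3] [0.04 0.11 0.66] 0.0616
toolx [-0.005  0.001 -1.   ]
.038,0,28 {'d_tool_mm': array([ 5.7,  1.6, -5. ]), 'norm': array([ 0.0143,  0.0039, -0.0124]), 'jaw': np.float64(-101.87), 'roll_deg': np.float64(-28.87), 'roll_norm': np.float64(-0.0802)}
F.a -2.7  F.perp [-3.5 -0.8 -2. ]  M.a 0.44 Mperp [ 0.43 -0.24  0.29]
scene_e2.pkl ([(np.float64(0.9503952525413579), np.float64(81.0)), (np.float64(0.9629466928589638), np.float64(82.0)), (np.float64(0.9776829794802491), np.float64(80.0))], 16)
```

View pics/e2.png

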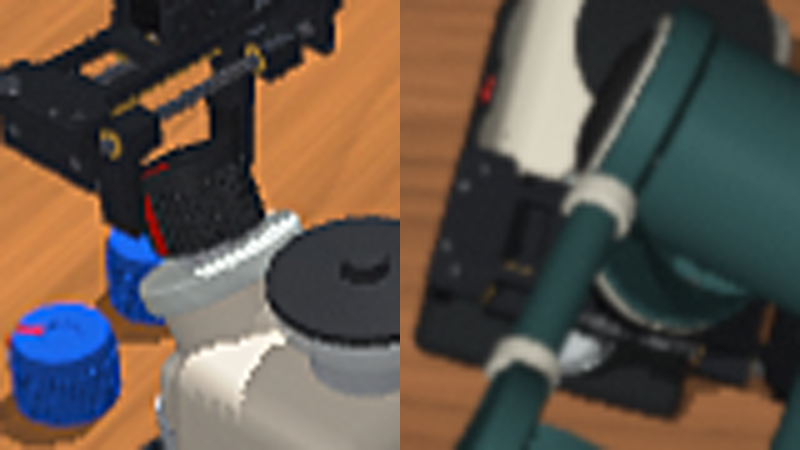

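Emit:
{"fn": "servo_tool", "kwargs": {"steps": [{"dp":[-0.007,0,0.004],"roll":0,"claw":1},{"dp":[-0.004,0,0.002],"roll":0.012,"claw":1},{"dp":[-0.004,0,0.002],"roll":0.012,"claw":1},{"dp":[-0.003,0,0.002],"roll":0.012,"claw":1},{"dp":[-0.002,0,0.001],"roll":0.012,"claw":1}], "force": 30}}

```text
time_s: 20.6
position: [0.5405, -0.2096, 0.3541]
tcp_rot: [-12.6, 89.5, 138.3]
wrist_force: [0.6, 5.5, -20.5]
gripper_width: 0.0602
```

```bash
python3 st.py .038,0,28; python3 pic.py e3; python3 ang.py scene_e3.pkl
```

```text
20.6 [-23.7   7.2 106.8   0.2  66.5  95.3] [ 0.5405 -0.2096  0.3541] [  0.6   5.5 -20.5] [ 1.29 -0.23  0.54] 0.0602
toolx [-0.007  0.006 -1.   ]
.038,0,28 {'d_tool_mm': array([  9.8,   0.6, -10.4]), 'norm': array([ 0.0244,  0.0016, -0.026 ]), 'jaw': np.float64(-119.08), 'roll_deg': np.float64(-46.08), 'roll_norm': np.float64(-0.12799)}
F.a -17.1  F.perp [-8.3  7.2 -5.9]  M.a 0.20 Mperp [ 0.58 -0.15  0.38]
scene_e3.pkl ([(np.float64(0.7970015079319144), np.float64(91.0)), (np.float64(0.8021461438706802), np.float64(92.0)), (np.float64(0.8230121401256081), np.float64(90.0))], 15)
```

View pics/e3.png

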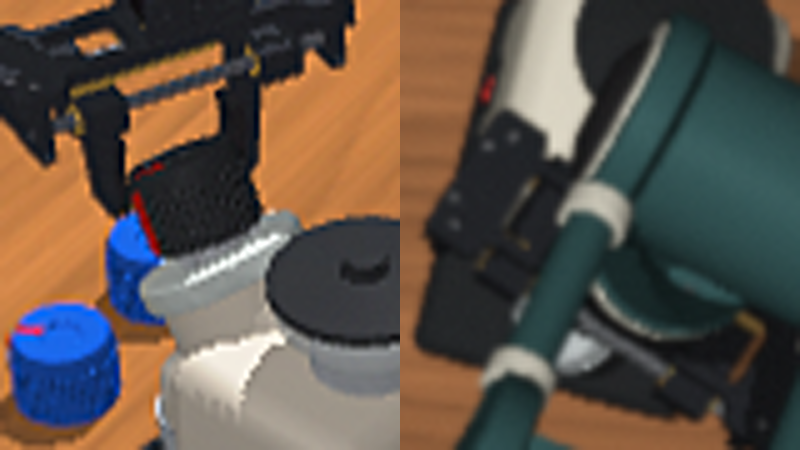

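Emit:
{"fn": "servo_tool", "kwargs": {"steps": [{"dp":[0,0,0],"roll":0,"claw":-1},{"dp":[0,0,0],"roll":0,"claw":-1},{"dp":[0,0,0],"roll":-0.023,"claw":-1},{"dp":[0,0,0],"roll":-0.023,"claw":-1},{"dp":[0,0,0],"roll":-0.023,"claw":-1},{"dp":[0,0,0],"roll":-0.023,"claw":-1},{"dp":[0,0,0],"roll":-0.023,"claw":-1},{"dp":[0,0,0],"roll":-0.013,"claw":-0.8}]}}

```text
time_s: 21.5
position: [0.543, -0.2124, 0.3649]
tcp_rot: [133.7, 89.5, -28.9]
wrist_force: [1.4, 0.6, -0.0]
gripper_width: 0.0823
```

```bash
python3 st.py .041,0,28
```

```text
21.5 [-23.8   6.7 106.1  -0.   66.7  48.9] [ 0.543  -0.2124  0.3649] [ 1.4  0.6 -0. ] [-0.05 -0.01 -0.02] 0.0823
toolx [ 0.007 -0.004 -1.   ]
.041,0,28 {'d_tool_mm': array([18.2,  3.6, -3.6]), 'norm': array([ 0.0454,  0.0091, -0.0091]), 'jaw': np.float64(-72.66), 'roll_deg': np.float64(0.34), 'roll_norm': np.float64(0.00095)}
F.a -0.7  F.perp [1.  0.6 0.6]  M.a 0.07 Mperp [-0.09  0.19 -0.08]
```

Emit:
{"fn": "servo_tool", "kwargs": {"steps": [{"dp":[0.022,0.003,-0.011],"roll":0,"claw":-0.8},{"dp":[0.022,0.002,0],"roll":0,"claw":-0.8},{"dp":[0,0,0],"roll":0,"claw":1},{"dp":[0,0,0],"roll":0,"claw":1},{"dp":[0,0,0],"roll":0,"claw":1},{"dp":[-0.005,-0.002,0.003],"roll":0,"claw":1},{"dp":[-0.003,-0.001,0.002],"roll":0.013,"claw":1},{"dp":[-0.003,-0.001,0.002],"roll":0.013,"claw":1},{"dp":[-0.003,0,0.002],"roll":0.013,"claw":1},{"dp":[-0.003,0,0.002],"roll":0.013,"claw":1},{"dp":[-0.003,0,0.002],"roll":0.013,"claw":1},{"dp":[-0.003,0,0.002],"roll":0.013,"claw":1}], "force": 30}}

```text
time_s: 22.7
position: [0.5405, -0.2128, 0.348]
tcp_rot: [107.8, 89.8, -83.5]
wrist_force: [10.6, -8.0, -23.3]
gripper_width: 0.0609
```

```bash
python3 st.py .041,0,28; python3 pic.py f1; python3 ang.py scene_f1.pkl
```

```text
22.7 [-23.9   7.4 107.2  -0.2  65.3  77.4] [ 0.5405 -0.2128  0.348 ] [ 10.6  -8.  -23.3] [-1.04 -1.64  0.71] 0.0609
toolx [ 0.    -0.003 -1.   ]
.041,0,28 {'d_tool_mm': array([ 1.2,  0.6, -7.4]), 'norm': array([ 0.0031,  0.0016, -0.0185]), 'jaw': np.float64(-101.24), 'roll_deg': np.float64(-28.24), 'roll_norm': np.float64(-0.07845)}
F.a -26.1  F.perp [-3.  -5.4 -1.2]  M.a 0.52 Mperp [ 0.41 -0.12  0.27]
scene_f1.pkl None
```

View pics/f1.png

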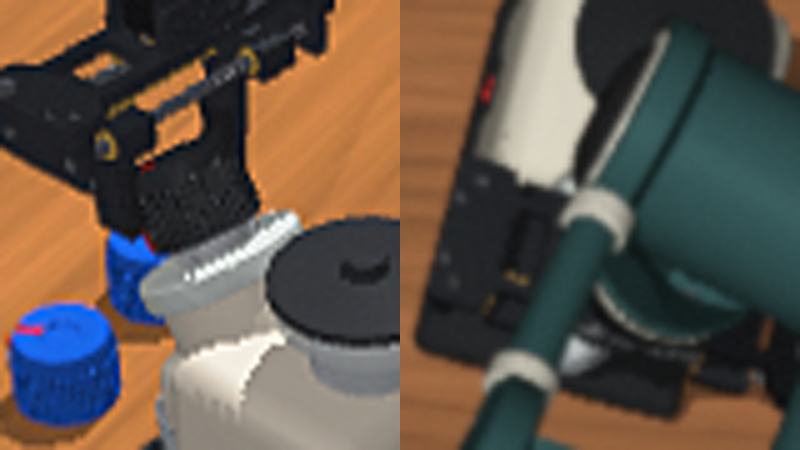

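Emit:
{"fn": "servo_tool", "kwargs": {"steps": [{"dp":[0,0,0],"roll":0.013,"claw":1},{"dp":[-0.002,0,0.001],"roll":0.013,"claw":1},{"dp":[-0.002,0,0.001],"roll":0.013,"claw":1},{"dp":[-0.002,0,0.001],"roll":0.013,"claw":1},{"dp":[-0.002,0,0.001],"roll":0.01,"claw":1}], "force": 30}}

```text
time_s: 23.3
position: [0.5377, -0.2085, 0.3502]
tcp_rot: [-14.0, 89.5, 132.5]
wrist_force: [4.2, 7.9, -13.9]
gripper_width: 0.0604
```

```bash
python3 st.py .041,0,28; python3 pic.py f2; python3 ang.py scene_f2.pkl
```

```text
23.3 [-23.7   7.  107.4   0.2  66.1  99.6] [ 0.5377 -0.2085  0.3502] [  4.2   7.9 -13.9] [ 1.78 -0.58  1.22] 0.0604
toolx [-0.006  0.007 -1.   ]
.041,0,28 {'d_tool_mm': array([  3.3,  -0.2, -11.9]), 'norm': array([ 0.0083, -0.0005, -0.0297]), 'jaw': np.float64(-123.47), 'roll_deg': np.float64(-50.47), 'roll_norm': np.float64(-0.14019)}
F.a -13.1  F.perp [-2.7  9.3 -2.7]  M.a 0.72 Mperp [ 0.99 -0.04  0.61]
scene_f2.pkl None
```

View pics/f2.png

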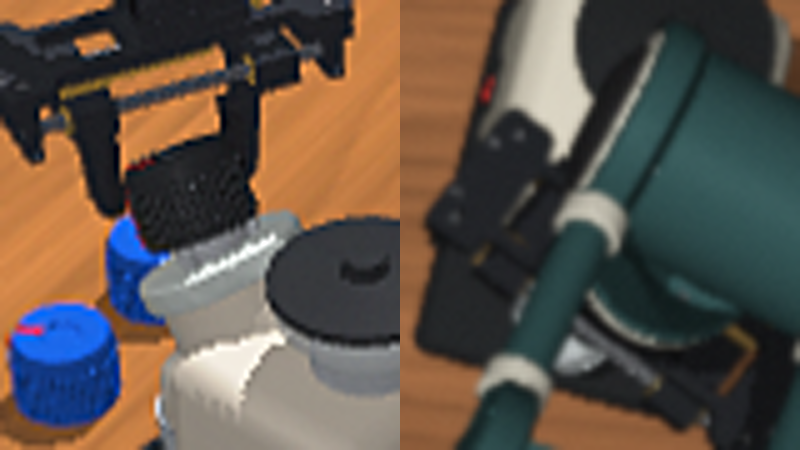

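Emit:
{"fn": "servo_tool", "kwargs": {"steps": [{"dp":[0,0,0],"roll":0,"claw":-1},{"dp":[0,0,0],"roll":0,"claw":-1},{"dp":[0,0,-0.015],"roll":-0.023,"claw":-1},{"dp":[0,0,0],"roll":-0.023,"claw":-1},{"dp":[0,0,0],"roll":-0.023,"claw":-1},{"dp":[0,0,0],"roll":-0.023,"claw":-1},{"dp":[0,0,0],"roll":-0.023,"claw":-1},{"dp":[0,0,0],"roll":-0.022,"claw":-0.8},{"dp":[0,0,0],"roll":0,"claw":-0.8}]}}

```text
time_s: 24.3
position: [0.544, -0.2145, 0.3563]
tcp_rot: [129.3, 89.9, -34.8]
wrist_force: [-0.3, -0.4, 0.9]
gripper_width: 0.0794
```

```bash
python3 st.py .042,0,28
```

```text
24.3 [-23.9   7.4 106.3  -0.   66.2  50.1] [ 0.544  -0.2145  0.3563] [-0.3 -0.4  0.9] [0.03 0.   0.01] 0.0794
toolx [ 0.002 -0.001 -1.   ]
.042,0,28 {'d_tool_mm': array([ 8.7,  1.1, -2.9]), 'norm': array([ 0.0216,  0.0028, -0.0073]), 'jaw': np.float64(-74.08), 'roll_deg': np.float64(-1.08), 'roll_norm': np.float64(-0.003)}
F.a 0.8  F.perp [ 0.2 -0.5  0.2]  M.a -0.04 Mperp [ 0.07 -0.03  0.05]
```

Emit:
{"fn": "servo_tool", "kwargs": {"steps": [{"dp":[0.021,0,-0.008],"roll":0,"claw":-0.8},{"dp":[0,0,0],"roll":0,"claw":1},{"dp":[0,0,0],"roll":0,"claw":1},{"dp":[0,0,0],"roll":0,"claw":1},{"dp":[-0.004,0,0.002],"roll":0,"claw":1},{"dp":[-0.003,0,0.001],"roll":0.013,"claw":1},{"dp":[-0.003,0,0.001],"roll":0.013,"claw":1},{"dp":[-0.002,0,0.001],"roll":0.013,"claw":1},{"dp":[-0.002,0,0.001],"roll":0.013,"claw":1},{"dp":[-0.002,0,0.001],"roll":0.013,"claw":1},{"dp":[-0.002,0,0.001],"roll":0.013,"claw":1}], "force": 30}}

```text
time_s: 25.4
position: [0.5445, -0.2118, 0.3533]
tcp_rot: [-99.6, 89.7, 68.0]
wrist_force: [5.5, 9.1, -1.3]
gripper_width: 0.0651
```

```bash
python3 st.py .042,0,28; python3 pic.py g1; python3 ang.py scene_g1.pkl
```

```text
25.4 [-23.8   7.5 106.5   0.3  66.   78.5] [ 0.5445 -0.2118  0.3533] [ 5.5  9.1 -1.3] [ 1.51 -0.85  0.24] 0.0651
toolx [ 0.002  0.005 -1.   ]
.042,0,28 {'d_tool_mm': array([ 5.7,  2.4, -3.3]), 'norm': array([ 0.0142,  0.0059, -0.0082]), 'jaw': np.float64(-102.44), 'roll_deg': np.float64(-29.44), 'roll_norm': np.float64(-0.08177)}
F.a -3.0  F.perp [4.  9.5 1.3]  M.a 0.11 Mperp [ 0.23 -0.05  0.14]
scene_g1.pkl None
```

View pics/g1.png

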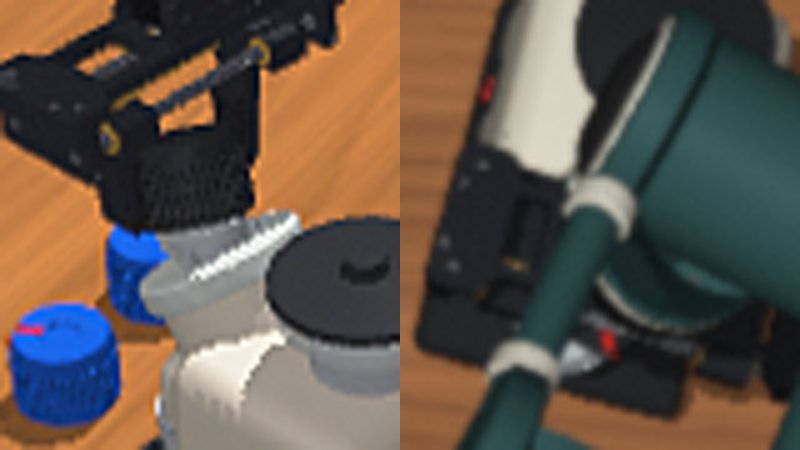

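Emit:
{"fn": "servo_tool", "kwargs": {"steps": [{"dp":[0,0,0],"roll":0,"claw":1},{"dp":[-0.01,0,0.006],"roll":0,"claw":1},{"dp":[-0.02,0,0.012],"roll":0,"claw":1}], "force": 40}}

```text
time_s: 25.8
position: [0.5369, -0.2111, 0.3645]
tcp_rot: [-39.6, 89.9, 128.3]
wrist_force: [-0.1, -0.2, -2.1]
gripper_width: 0.0644
```

```bash
python3 st.py .042,0,28; python3 pic.py g2
```

```text
25.8 [-2.400e+01  6.300e+00  1.067e+02  1.000e-01  6.720e+01  7.820e+01] [ 0.5369 -0.2111  0.3645] [-0.1 -0.2 -2.1] [0.01 0.05 0.01] 0.0644
toolx [-0.001  0.002 -1.   ]
.042,0,28 {'d_tool_mm': array([ 16.8,   1.4, -10.8]), 'norm': array([ 0.0421,  0.0036, -0.027 ]), 'jaw': np.float64(-102.19), 'roll_deg': np.float64(-29.19), 'roll_norm': np.float64(-0.08108)}
F.a -1.7  F.perp [-1.  -0.  -0.6]  M.a -0.00 Mperp [0.04 0.03 0.02]
```

View pics/g2.png

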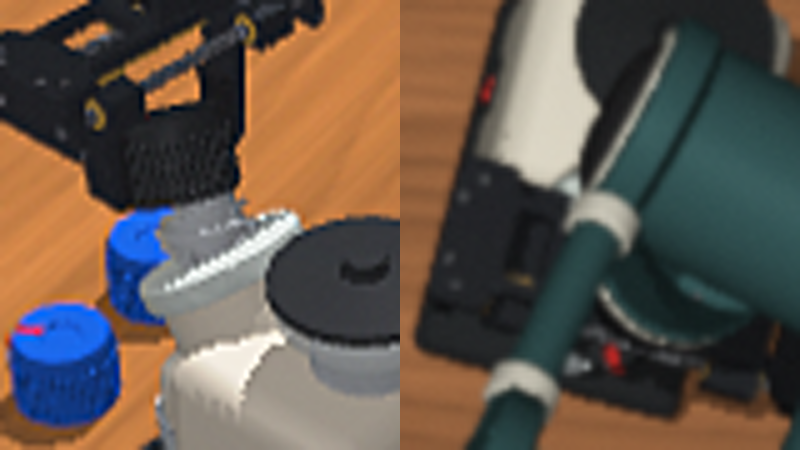

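Emit:
{"fn": "servo_tool", "kwargs": {"steps": [{"dp":[-0.04,0,0.024],"roll":0,"claw":1},{"dp":[-0.05,0,0.02],"roll":0,"claw":1},{"dp":[-0.06,0,0],"roll":0,"claw":1},{"dp":[-0.03,0,0],"roll":0,"claw":1}]}}

```text
time_s: 26.3
position: [0.5194, -0.2086, 0.4397]
tcp_rot: [159.7, 89.9, -32.5]
wrist_force: [0.2, -0.1, -2.6]
gripper_width: 0.0648
```

```bash
python3 - <<'E'
from h import *
T=pickle.load(open("top0.pkl","rb"));S=pickle.load(open("scene0.pkl","rb"))
from scipy.optimize import minimize
th=np.linspace(0,2*np.pi,90)
def circ(c,r,z): return np.c_[c[0]+r*np.cos(th),c[1]+r*np.sin(th),0*th+z]
def box(P): return np.r_[P.min(0),P.max(0)]
print("pred box T",box(proj(T,circ((.6294,.2375),.122,.082))),"S",box(proj(S,circ((.6294,.2375),.122,.082))))
bt=np.array([198.3,195,288.6,284.5]); bs=np.array([318.2,212,394,263.6])
r=least_squares(lambda c:np.r_[box(proj(T,circ(c,.122,.082)))[[0,1,2]]-bt[[0,1,2]],0],[.63,.237]);print(r.x,r.fun)
r=least_squares(lambda c:np.r_[box(proj(S,circ(c,.122,.082)))[[0,1,2]]-bs[[0,1,2]],0],[.63,.237]);print(r.x,r.fun)
for n,p,(x0,y0,x1,y1) in [("T",T,(180,180,310,300)),("S",S,(300,200,410,280))]:
    big=cv2.resize(p["pixels"][y0:y1,x0:x1],None,fx=3.5,fy=3.5,interpolation=0)
    for rr,z in [(.122,.082),(.09,.076),(.05,.013)]:
        cv2.polylines(big,[np.round((proj(p,circ((.63,.24),rr,z))-[x0,y0]+.5)*3.5).astype(int)],True,(0,255,0),1)
    cv2.imwrite(f"pics/bowl{n}.png",big)
a=cv2.imread("pics/bowlT.png");b=cv2.imread("pics/bowlS.png");h=min(a.shape[0],b.shape[0])
cv2.imwrite("pics/bowl.png",np.hstack([a[:h],b[:h]])[:, :800])
E
python3 st.py; python3 pic.py g3
```

```text
pred box T [196.10350012 195.95222583 287.53284303 285.35578992] S [315.93306403 212.56050166 391.851313   252.63361629]
[0.63248544 0.23345361] [-0.54487718 -0.01840288  0.54658365  0.        ]
[0.63400408 0.24430787] [ 0.00456449  0.00106556 -0.00455815  0.        ]
26.3 [-24.4   1.4 103.8  -0.   74.7  77.8] [ 0.5194 -0.2086  0.4397] [ 0.2 -0.1 -2.6] [ 0.09 -0.01 -0.03] 0.0648
toolx [ 0.002 -0.001 -1.   ]
F.a -2.3  F.perp [-1.   0.1 -0.6]  M.a -0.08 Mperp [0.06 0.04 0.03]
```

View pics/bowl.png

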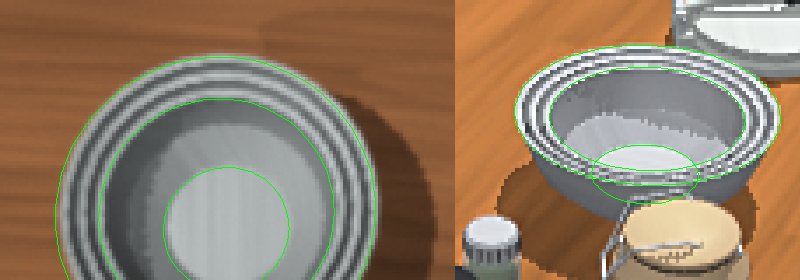

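View pics/g3.png

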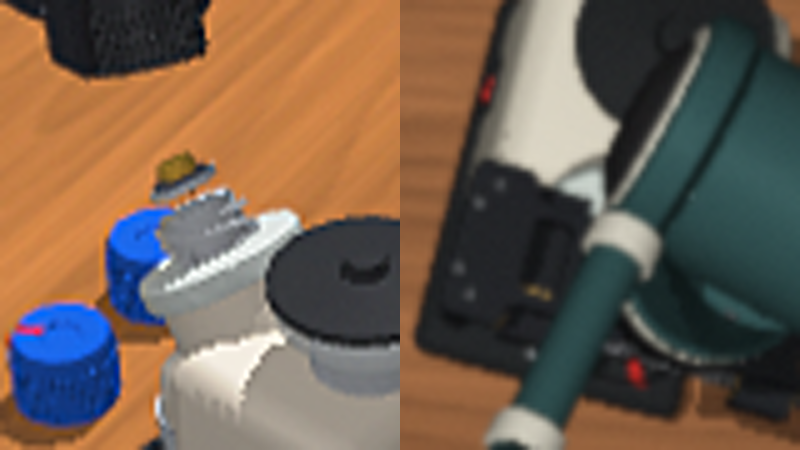

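Emit:
{"fn": "servo_tool", "kwargs": {"steps": [{"dp":[0,-0.06,0],"roll":0,"claw":1},{"dp":[0,-0.1,-0.005],"roll":0,"claw":1},{"dp":[0,-0.12,-0.005],"roll":0,"claw":1},{"dp":[0,-0.12,-0.005],"roll":0,"claw":1},{"dp":[0,-0.12,-0.005],"roll":0,"claw":1},{"dp":[0,-0.12,-0.005],"roll":0,"claw":1},{"dp":[0,-0.12,-0.005],"roll":0,"claw":1},{"dp":[0,-0.12,-0.005],"roll":0,"claw":1},{"dp":[0,-0.12,-0.005],"roll":0,"claw":1},{"dp":[0,-0.1,-0.002],"roll":0,"claw":1},{"dp":[0,-0.05,0],"roll":0,"claw":1},{"dp":[0,0,0],"roll":0,"claw":1}]}}

```text
time_s: 27.6
position: [0.6325, 0.2404, 0.4356]
tcp_rot: [23.9, 89.8, -168.1]
wrist_force: [-0.1, -1.0, -1.9]
gripper_width: 0.0644
```

```bash
python3 - <<'E'
from h import *
from cell import *
o=observe(); print(o["time_s"],o["joint_pos"].round(1),o["position"],o["wrist_force"].round(1),o["gripper_width"])
print(plan(o,[.632,.237,.44]))
L=[]
for c,(x0,y0,x1,y1) in dict(scene=(280,110,420,280),top=(170,160,310,330)).items():
    p=capture(c); pickle.dump(p,open(f"{c}_h1.pkl","wb")); L.append(cv2.resize(p["pixels"][y0:y1,x0:x1],(400,486),interpolation=cv2.INTER_CUBIC))
cv2.imwrite("pics/h1.png",np.hstack(L))
E
```

```text
27.6 [ 18.7  14.4  89.5   0.   76.2 120.7] [0.63245903 0.24044651 0.43556454] [-0.1 -1.  -1.9] 0.06436949483433282
{'d_tool_mm': array([-4.4,  3.5, -0.3]), 'norm': array([-0.0111,  0.0087, -0.0006]), 'jaw': np.float64(-101.96)}
```

View pics/h1.png

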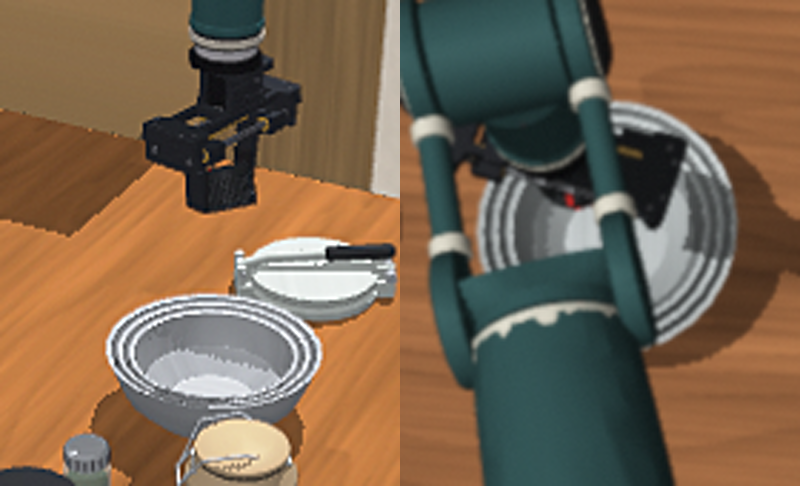

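```bash
python3 - <<'E'
from h import *
p=pickle.load(open("scene_h1.pkl","rb")); tcp=np.array([.6325,.2404,.4356])
x0,y0=325,135
big=cv2.resize(p["pixels"][y0:y0+60,x0:x0+70],None,fx=10,fy=10,interpolation=0)
for d in (.147,.166):
    q=(proj(p,tcp-[0,0,d])[0]-[x0,y0]+.5)*10; cv2.circle(big,tuple(q.astype(int)),5,(0,255,0),-1)
th=np.linspace(0,2*np.pi,60)
for dz in (.147+.03,.147-.015):
    P=np.array([tcp+[.031*np.cos(t),.031*np.sin(t),-dz] for t in th])
    cv2.polylines(big,[np.round((proj(p,P)-[x0,y0]+.5)*10).astype(int)],True,(0,255,0),1)
cv2.imwrite("pics/h1z.png",big)
E
```

```text
(no output)
```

View pics/h1z.png

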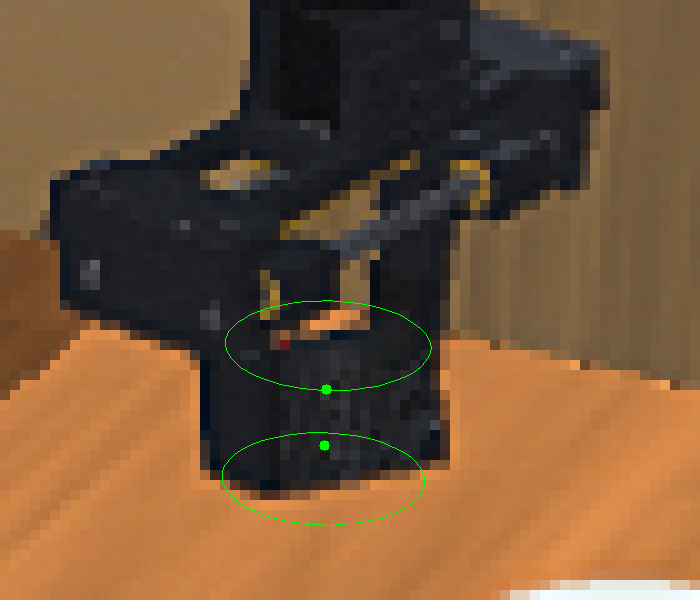

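Emit:
{"fn": "servo_tool", "kwargs": {"steps": [{"dp":[0.06,0.006,-0.001],"roll":0,"claw":1},{"dp":[0.1,0,0],"roll":0,"claw":1},{"dp":[0.11,0,0],"roll":0,"claw":1},{"dp":[0.11,0,0],"roll":0,"claw":1},{"dp":[0.09,0,0],"roll":0,"claw":1},{"dp":[0.06,0,0],"roll":0,"claw":1},{"dp":[0.02,0,0],"roll":0,"claw":1},{"dp":[0,0,0],"roll":0,"claw":1}]}}

```text
time_s: 28.5
position: [0.6318, 0.2338, 0.2165]
tcp_rot: [36.6, 89.8, -155.6]
wrist_force: [0.2, -0.6, -2.5]
gripper_width: 0.0651
```

```bash
cat > bp.py <<'E'
from h import *
from cell import *
import sys
o=observe(); print(o["time_s"],o["joint_pos"].round(1),o["position"].round(4),o["wrist_force"].round(1),o["wrist_torque"].round(2),o["gripper_width"])
print(plan(o,[.633,.238,.183]))
L=[]
for c,(x0,y0,x1,y1) in dict(scene=(300,180,410,270),top=(185,180,295,270)).items():
    p=capture(c); pickle.dump(p,open(f"{c}_{sys.argv[1]}.pkl","wb")); L.append(cv2.resize(p["pixels"][y0:y1,x0:x1],(400,327),interpolation=cv2.INTER_CUBIC))
cv2.imwrite(f"pics/{sys.argv[1]}.png",np.hstack(L))
E
python3 bp.py i1
```

```text
28.5 [ 18.2  24.4 100.7  -0.   55.  120.4] [0.6318 0.2338 0.2165] [ 0.2 -0.6 -2.5] [ 0.05 -0.06 -0.01] 0.06513488857506611
{'d_tool_mm': array([33.5, -4.4, -0.4]), 'norm': array([ 0.0837, -0.0111, -0.001 ]), 'jaw': np.float64(-102.23)}
```

View pics/i1.png

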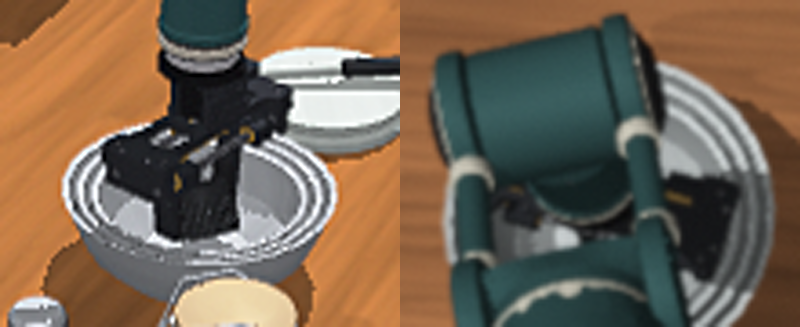

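Emit:
{"fn": "servo_tool", "kwargs": {"steps": [{"dp":[0.03,-0.008,0],"roll":0,"claw":1},{"dp":[0.025,0,0],"roll":0,"claw":1},{"dp":[0.01,0,0],"roll":0,"claw":1},{"dp":[0,0,0],"roll":0,"claw":1}]}}

```text
time_s: 29.0
position: [0.6364, 0.2384, 0.1959]
tcp_rot: [-166.2, 89.4, 1.7]
wrist_force: [3.6, -5.6, 7.9]
gripper_width: 0.0631
```

Emit:
{"fn": "servo_tool", "kwargs": {"steps": [{"dp":[0.006,0,0],"roll":0,"claw":1},{"dp":[0.004,0,0],"roll":0,"claw":1}]}}

```text
time_s: 29.2
position: [0.6377, 0.2383, 0.1937]
tcp_rot: [-164.9, 89.2, 3.1]
wrist_force: [5.4, -6.6, 13.4]
gripper_width: 0.0629
```

```bash
python3 bp.py i2
```

```text
29.2 [ 18.5  26.4 100.7  -0.3  52.1 120.7] [0.6377 0.2383 0.1937] [ 5.4 -6.6 13.4] [-1.08 -0.77 -0.04] 0.06289594485339048
{'d_tool_mm': array([10.6,  1.3,  4.6]), 'norm': array([0.0266, 0.0034, 0.0116]), 'jaw': np.float64(-102.07)}
```

View pics/i2.png

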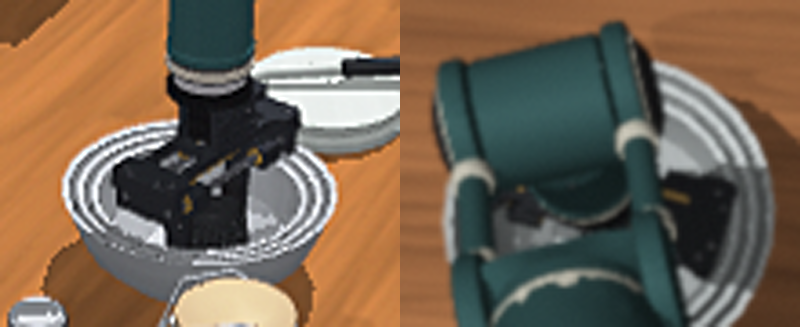

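Emit:
{"fn": "servo_tool", "kwargs": {"steps": [{"dp":[0,0,0],"roll":0,"claw":1},{"dp":[0.005,0,0],"roll":0,"claw":1},{"dp":[0.005,0,0],"roll":0,"claw":1}], "force": 8}}

```text
time_s: 29.6
position: [0.6332, 0.2387, 0.1842]
tcp_rot: [-179.6, 90.0, -11.7]
wrist_force: [0.2, -1.5, 11.7]
gripper_width: 0.062
```

```bash
python3 bp.py i3
```

```text
29.6 [ 18.6  26.8 101.2  -0.   51.9 120.7] [0.6332 0.2387 0.1842] [ 0.2 -1.5 11.7] [-0.12 -0.26  0.05] 0.06199017544112951
{'d_tool_mm': array([1.2, 0.8, 0. ]), 'norm': array([0.0029, 0.0019, 0.    ]), 'jaw': np.float64(-102.11)}
```

View pics/i3.png

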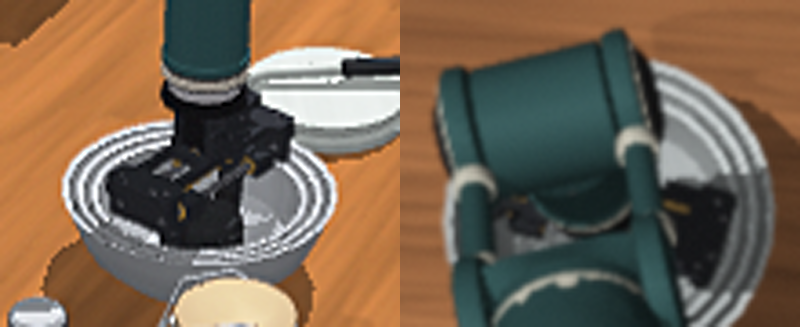

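Emit:
{"fn": "servo_tool", "kwargs": {"steps": [{"dp":[-0.003,0,0],"roll":0,"claw":-0.52},{"dp":[0,0,0],"roll":0,"claw":-0.52},{"dp":[0,0,0],"roll":0,"claw":-0.52},{"dp":[-0.015,0,0],"roll":0,"claw":-0.6},{"dp":[-0.03,0,0],"roll":0,"claw":-0.7}]}}

```text
time_s: 30.2
position: [0.6321, 0.2385, 0.202]
tcp_rot: [29.2, 89.8, -162.9]
wrist_force: [0.2, -0.1, 0.6]
gripper_width: 0.0743
```

```bash
python3 bp.py j1
```

```text
30.2 [ 18.6  25.6 100.9   0.   53.8 120.7] [0.6321 0.2385 0.202 ] [ 0.2 -0.1  0.6] [0.04 0.04 0.02] 0.07434516629582359
{'d_tool_mm': array([19. ,  0.3, -1. ]), 'norm': array([ 0.0475,  0.0008, -0.0025]), 'jaw': np.float64(-102.12)}
```

View pics/j1.png

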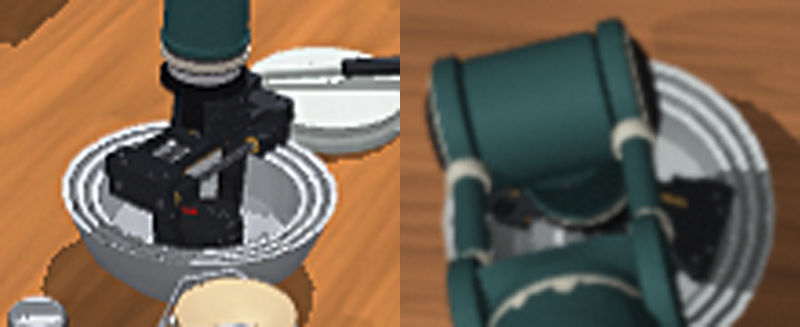

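The force is back near zero and the cap stands between the open fingers. Retreating straight up, then aside.

Emit:
{"fn": "servo_tool", "kwargs": {"steps": [{"dp":[-0.03,0,0],"roll":0,"claw":-0.8},{"dp":[-0.05,0,0],"roll":0,"claw":-0.8},{"dp":[-0.1,0,0],"roll":0,"claw":-0.8},{"dp":[-0.12,0,0],"roll":0,"claw":-0.8},{"dp":[-0.12,0,0],"roll":0,"claw":-0.8},{"dp":[-0.12,0,0],"roll":0,"claw":-0.8},{"dp":[0,0.08,0.08],"roll":0,"claw":-0.8},{"dp":[0,0.08,0.08],"roll":0,"claw":-0.8},{"dp":[0,0.08,0.08],"roll":0,"claw":-0.8},{"dp":[0,0.08,0.08],"roll":0,"claw":-0.8},{"dp":[0,0,0],"roll":0,"claw":-0.8}]}}

```text
time_s: 31.4
position: [0.4763, 0.1383, 0.4187]
tcp_rot: [34.5, 89.8, -157.8]
wrist_force: [0.9, -0.1, -0.2]
gripper_width: 0.0795
```

```bash
python3 bp.py k1; python3 -c "
import pickle,cv2
for n in ('scene','top'):
    cv2.imwrite(f'pics/{n}_fin.png',pickle.load(open(f'{n}_k1.pkl','rb'))['pixels'])"
```

```text
31.4 [ 13.3  -5.  112.2  -0.   73.  115.5] [0.4763 0.1383 0.4187] [ 0.9 -0.1 -0.2] [ 0.03 -0.05  0.05] 0.07945038620636447
{'d_tool_mm': array([ 235. , -131.1, -132.8]), 'norm': array([ 0.5875, -0.3277, -0.3319]), 'jaw': np.float64(-102.2)}
```

View pics/k1.png

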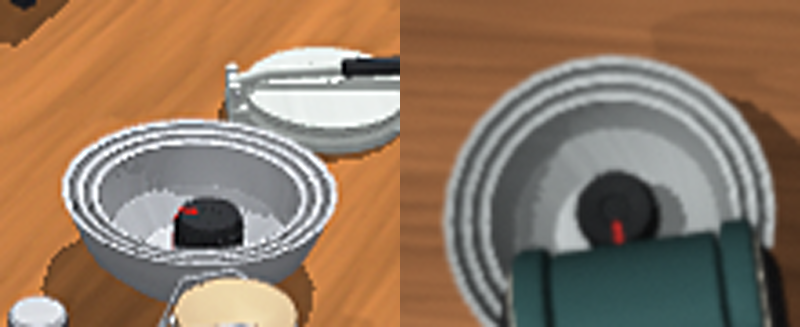

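View pics/top_fin.png

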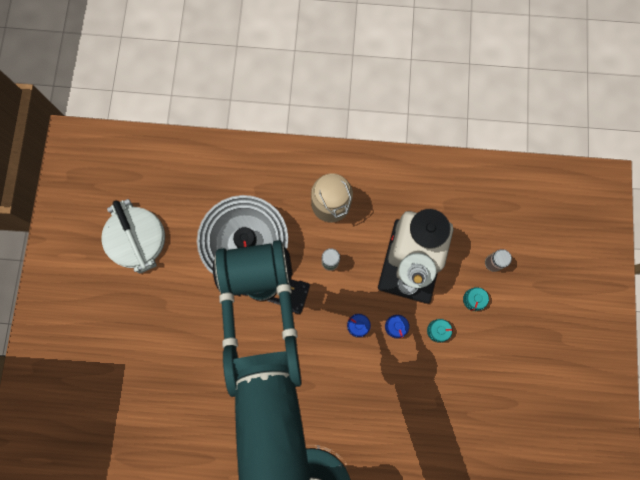

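View pics/scene_fin.png

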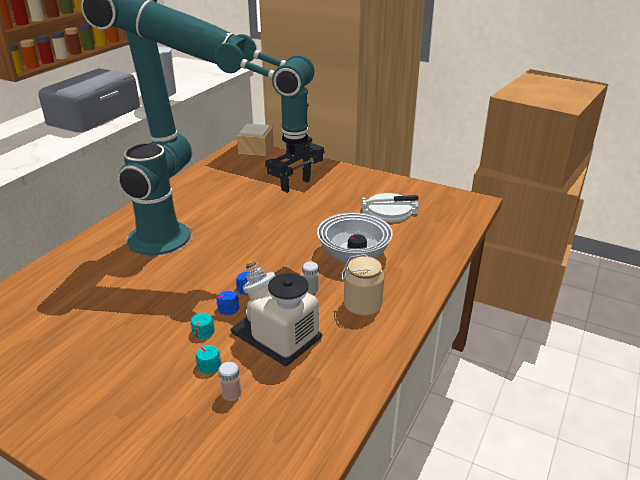

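The cap stands upright in the centre of the top bowl, at scene pixel (357,241) and top pixel (245,238). The bowls, jar, press and shakers are where they were, and the arm touches nothing.

```bash
python3 -c "
from cell import *
print(job_done()); print(observe()['time_s'])"
```

```text
the job is handed in; nothing more can be done
None
the job is handed in; nothing more can be done
```

The black ribbed cap is off the mill and standing upright, crown up, in the top steel bowl. I handed the job in at about 31.5 s of the 58 s allowed.

- **Unscrewing:** The tool could only point straight down on a head that leans 32 degrees, so I turned the cap clockwise in several regrasped strokes. The red stripe showed it loosening from 0 to 91 degrees. After that the stripe was out of sight, so I did not see the exact angle at which it came free.
- **Sticking:** The cap stalled near 57 degrees and the pads slipped on it. It gave again once I also pulled along the head's axis. That pull reached up to about 26 N on the cap before it was free, well over the 6 N at which it meets its stop.
- **Release and lift:** It came free during the last stroke, sooner than I expected, and tipped partly upright between the fingers. From there I lifted it clear. The pictures show the bare spigot and brass burr stem.
- **Setting down:** I lowered it onto the bowl floor at about 13 N, then eased the grip so it settled flat before I let go.

**Last checks:** the wrist force was near zero after I backed away. The final pictures show the bowls, jar, press and both shakers in their starting places. The two cameras disagreed by up to about 10 mm on the bowl's centre, so I aimed for the mean.

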